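# Set up the light-scattering photometer on its rail

## Robot

A 6-joint arm with a two-finger parallel gripper is mounted at the origin on the work surface; the furniture and walls round the work are solid. World frame = base frame: x ahead of the robot, y to its left, z up, the work surface at z = 0. Lengths are in m, angles in rad, forces in N, time in s.
With the tool pointing down it reaches from about 0.325 to 0.9 m from the base axis. Payload 3.5 kg.
Tool frame: the origin (TCP) lies on the centre line of the jaws, within the pads' length; the fingertips stand 25 mm ahead of it and the grasp point (between the pads) lies 6 mm ahead of it (robot.tips_ahead is the distance from the TCP to the fingertips, in m); z points along the fingers, y is the line along which they close (so a half turn about z gives the same grasp; the last joint's range is limited). The gripper opens to 85 mm and grips with 20 to 120 N. Pads are 22 mm wide; open, the fingers measure 114 mm over their backs; the gripper's body (76 mm by 85 mm) begins 54 mm behind the grasp point. The pads swing forward as they close: fully open they stand 13 mm farther back than shut.
Start: joints at [-1.452, 0.276, -0.026, 1.268, 0, 1.467], TCP at [0.137, -0.61, 0.256] pointing down, gripper open.
Joint ranges: [-3.12, 3.12], [-0.85, 1.88], [-1.08, 1.24], [-1.95, 2.15], [-1.57, 1.53], [-3.14, 3.14]. Speed limits (rad/s): [2.57, 2.57, 3.14, 3.14, 3.14, 3.14].

## Interface

Orientations are given as a rotation vector (axis times angle).
In Python, from station import readout, imaging, workorder, robot gives the robot as it stands.
- The arm moves only by the tool move_arm, never from a script. Its argument "increments" is text: rows parted by semicolons, each of 7 numbers parted by spaces: the finger opening in cm, from 0 to 8.54, then the shift along the tool's x, y, z in cm, then the turn, a rotation vector about the tool's x, y, z in rad. In form: gripper dx dy dz ax ay az; .... A call has 1 to 10 rows; each row shifts and turns the commanded pose from where the row before left it, along the tool's axes as they then stand; what a row does not reach is not made up. A row lasts 1/8 s, in which the tool goes at most 62.5 mm and 10.7 degrees, less where a joint would pass 70% of its speed; a pose out of reach is approached as far as the arm can. A call with a gripper value outside its range is refused whole. The fingers move at their own pace and stop on an object; "squeeze" is the grip in N (left out, the last holds). Time passes only in rows, so rows that do not move let the fingers close. It gives the time, the measured TCP pose, the force, the opening and the grip force at its end, in the units of the state.
- readout.observe(): the state, without advancing time (a new reading comes with each control period).
- imaging.camera(name): name is "side" or "top" or "wrist"; returns the picture (384x512x3 uint8, red, green, blue); there is no depth.
- imaging.camera_model(name): a dict with "camera_matrix" (3x3 intrinsics, pixels), "R" (3x3) and "t" (3): a world point X has camera coordinates R X + t. Camera axes: x right, y down, z forward; pixel columns grow to the right and rows downward; lengths in m; the calibration is good to about 2 mm. A picture is of the moment at which its call begins: read the wrist's pose just before it. camera_model takes no time and is no camera call; for the wrist camera it gives the pose at the moment of the call.
- workorder.job_done(): hands the job in; it is judged then, once.
Trained networks look in the newest picture that a camera, given by its name, has taken for a name from the list of things; names that differ only in an ending like _2 or _b are one class to them, and where a whole thing is asked for, a point or a joint stands for the part that bears it (a point fixed in the world has none). Each returns a list of dicts, best first, with "score" (0 to 1); they miss things now and then, are a little off and sometimes report something else, mostly with a low value. They report only what shows in the picture. A call takes as long as a camera call. They do not tell look-alikes from the thing itself.
- imaging.spot_in(camera, thing): "uv" ([column, row] in pixels, amid what is visible of it).
- imaging.regions_of(camera, thing): "pixels" (384x512 bool, what is visible of it) and "uv" ([column, row] in pixels, amid what is visible of it).
- imaging.spot_point(camera, thing): "uv" ([column, row] in pixels: a listed point, or the origin of a listed thing).
The state is a dict: "t": time; "q": joint angles; "joint_vel": joint speeds; "tau": joint torques, N m; "tool_pos": TCP position; "ee_rot": TCP orientation; "ft_force": force on the tool from outside, world axes, zero at the start; "wrist_torque": the same for the moment, N m; "opening": finger opening in m; "finger_force": force on a finger pad.
Only numpy, scipy, OpenCV 4.12 (cv2) and the standard library are available. Lean on these libraries where they do the work, as an engineer would, in place of code of your own. Each camera call takes 0.05 s, during which the arm holds its last target. There are 200 camera calls.

## Task

Set up the scattering photometer for a measurement. Push the framed lens down into the sprung lens mount on the rail until it clicks fully home; seat the cell holder astride the rail, square to it, midway between the lens mount and the light trap; and stand the stoppered glass cell fully down in the holder, keeping it upright all the way. Then stand the detector on the bench on the robot's side of the rail, its snout pointing squarely at the cell in the holder and about a finger's width (15 mm) short of the holder, and leave the two bottles before and behind the rail where they are.

Things in the scene. Friction and masses are not known exactly. Their poses are not given: they have to be found in the camera images.
- rail: Fixed aluminium rail, 400 mm long, 40 mm wide (34 at the top), top 28 mm above the bench. Origin: centre of its underside; y along it, x across it away from the robot. Clamped on it: the lens mount at the middle, lamp and light trap 155 mm either side of it, swapped at random. Beam 62 mm above the bench. A wall with a socket (180 mm up, to the right) stands 0.1 m behind.
- lamp: Lamp house clamped near one end of the rail: upright finned metal cylinder, 52 mm diameter, a short black tube on both faces along the rail, top 110 mm above the bench. Origin on the rail's top under its axis. Stays put.
- light_trap: Light trap clamped near the other end of the rail: black tube, 41 mm diameter, 50 mm long, lying along the rail on a short post, dark bore at each end, top 83 mm above the bench. Origin on the rail's top under its middle. Stays put.
- lens_mount: Black sprung mount on the rail's middle, 86 mm across it, 40 along it. Origin on the rail's top (28 mm up), axes as the rail's. Channels for the lens frame 53 mm (x) by 20 mm (y), flared 4 mm at the mouth 56 mm above origin; floor 6 mm above origin. A sprung ball each side, 24 mm up, must be pushed past (8 to 18 N), then clicks into the frame's notches; unpushed, the lens stops 17 mm high.
- lens: Round lens in a square metal frame standing on the bench, 50 mm wide (x), 16 thick (y), 56 high, side edges notched. On top a black tab 22 mm (x) by 14 (y), from 56 to 84 mm height: hold it across the 22 mm. Origin: centre of its underside. 90 g. Home, its y lies along the rail, either way round, its underside 6 mm above the mount's origin.
- cell_holder: Metal block 36 mm (x) by 40 (y), 24 to 64 mm above its origin, on a black rail rider 64 by 44 mm. Origin: centre under the 14 mm deep legs, 43 mm apart, flared. Hold the block across the 36 mm. Pocket in the top 17 (x) by 27 mm (y), 4 mm chamfer, floor 28 mm above origin. Seated: x across the rail, either way round, origin 14 mm above the bench, 77.5 mm from mount and from trap. 280 g.
- cuvette: Glass cell with white stopper, standing on the bench: glass 12.5 mm (x) by 22.5 (y) by 45 high, stopper 12.5 by 20 mm, from 45 to 65 mm height: hold the stopper across the 12.5 mm. Origin: centre of its underside. 30 g. In the holder its y lies along the holder's y, either way round, its underside on the pocket's floor; 29 mm stand out of the block.
- detector: Grey box 50 mm (x) by 40 (y), 40 to 84 mm high, on a post and dark foot 56 by 50 by 14 mm; black snout 24 mm thick on its +x face, 62 mm high, ends 47 mm from the origin. Hold the box across the 40 mm. Origin: centre of the foot's underside. In place its +x points squarely at the rail, the holder's axis straight ahead, 80 mm from its origin (15 mm from snout to block). 400 g.
- brown_bottle: Brown medicine bottle with a blue cap, 47 mm in diameter, 88 mm high, loose, standing on the bench behind the rail's middle. Origin: centre of its underside. Not to be moved.
- small_bottle: Small white bottle with a red cap, 29 mm in diameter, 70 mm high, loose, standing on the bench in front of the rail's middle. Origin: centre of its underside. Not to be moved.
There are look-alikes about, which are no part of the job. What is shaped like the detector but blue or brown is not meant.

How it is judged:
By the outcome, as a careful person would: the job done as asked, in the order asked, and still so for the second after the job is handed in, with the robot touching nothing.
It also fails if it takes over 134 s, if anything falls off the work surface, if the arm or the gripper's body presses on something with over 40 N, if the wrist force passes 120 N, or if a joint passes its speed limit or range.

## Working session

There is one attempt and no reset: what is moved stays moved. The work goes in short steps, Python scripts to look and compute and a tool call to move; the robot and the scene stay as the last step left them, time stands still between calls to the robot, and variables do not carry over. Pictures are saved under pics/ and viewed, at most 14 in all, crops included, and the job is handed in when it is done.

Besides the shell and the picture viewer there is one more tool, called after "Emit:" in YAML: its name, and indented under it one key for each argument. move_arm: Moves the arm, as the interface text tells. Its arguments: {"type":"object","properties":{"increments":{"type":"string"},"squeeze":{"type":"number"}},"required":["increments"]}

```bash
ls; mkdir -p pics
cat > h.py <<'E'
import numpy as np, cv2, sys
from station import readout, imaging, workorder, robot
from scipy.spatial.transform import Rotation as Ro
np.set_printoptions(precision=4,suppress=True)
def save(c,n):
    im=imaging.camera(c); cv2.imwrite(f'pics/{n}.png',im[:,:,::-1]); return im
def tri(obs):
    # obs: list of (model, uv)
    A=[];
    for m,uv in obs:
        P=m['camera_matrix']@np.c_[m['R'],m['t']]
        A+= [uv[0]*P[2]-P[0], uv[1]*P[2]-P[1]]
    X=np.linalg.svd(np.array(A))[2][-1]; return X[:3]/X[3]
def onz(m,uv,z):
    K,R,t=[np.array(m[k]) for k in('camera_matrix','R','t')]
    d=R.T@np.linalg.solve(K,[uv[0],uv[1],1]); c=-R.T@t
    return c+d*(z-c[2])/d[2]
def proj(m,X):
    p=np.array(m['camera_matrix'])@(np.array(m['R'])@np.array(X)+m['t']); return p[:2]/p[2]
E
python3 - <<'E'
from h import *
M={c:{k:np.array(v) for k,v in imaging.camera_model(c).items()} for c in('side','top','wrist')}
for c in('side','top'): save(c,c+'0')
for c in M: print(c,-M[c]['R'].T@M[c]['t'],M[c]['R'][2],M[c]['camera_matrix'][0,0])
for th in ['rail','lamp','light_trap','lens_mount','lens','cell_holder','cuvette','detector','brown_bottle','small_bottle']:
  for c in('side','top'):
    print(th,c,[(np.round(r['uv']).astype(int).tolist(),round(r['score'],2)) for r in imaging.spot_point(c,th)][:5])
print(readout.observe()['t'])
E
```

```text
pics
side [-0.1852  0.85    0.9948] [ 0.4354 -0.6153 -0.6572] 468.69889336724157
top [ 0.2322 -0.0209  1.33  ] [ 0.1596  0.0115 -0.9871] 372.0236947417569
wrist [ 0.2043 -0.5943  0.374 ] [-0.2642 -0.0582 -0.9627] 271.0810110290903
rail side [([216, 188], 0.72)]
rail top [([251, 168], 0.85), ([293, 216], 0.27)]
lamp side [([245, 158], 0.78)]
lamp top [([290, 164], 0.57), ([192, 219], 0.17)]
light_trap side [([187, 210], 0.93), ([216, 184], 0.43)]
light_trap top [([202, 167], 0.76), ([248, 206], 0.49), ([192, 219], 0.34), ([250, 168], 0.25)]
lens_mount side [([219, 181], 0.8)]
lens_mount top [([353, 188], 0.67), ([248, 164], 0.66), ([202, 165], 0.31)]
lens side [([302, 145], 0.61), ([181, 212], 0.41)]
lens top [([349, 188], 0.59), ([249, 163], 0.33)]
cell_holder side [([294, 165], 0.86)]
cell_holder top [([318, 201], 0.71), ([289, 167], 0.57)]
cuvette side [([297, 185], 0.57)]
cuvette top [([294, 215], 0.4)]
detector side [([250, 332], 0.92), ([227, 254], 0.91), ([247, 282], 0.77), ([254, 228], 0.63)]
detector top [([147, 274], 0.81), ([193, 218], 0.73), ([225, 223], 0.68), ([177, 250], 0.55)]
brown_bottle side [([190, 180], 0.98)]
brown_bottle top [([241, 143], 0.71)]
small_bottle side [([256, 208], 0.51)]
small_bottle top [([319, 203], 0.73), ([242, 205], 0.42)]
1.1
```

Run:
```python
import cv2
t=cv2.imread('pics/top0.png')[110:310,110:390]; s=cv2.imread('pics/side0.png')[110:360,120:370]
cv2.imwrite('pics/top0c.png',cv2.resize(t,(800,571),interpolation=cv2.INTER_CUBIC))
cv2.imwrite('pics/side0c.png',cv2.resize(s,(600,600),interpolation=cv2.INTER_CUBIC))
```

```text
(no output)
```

View pics/top0c.png

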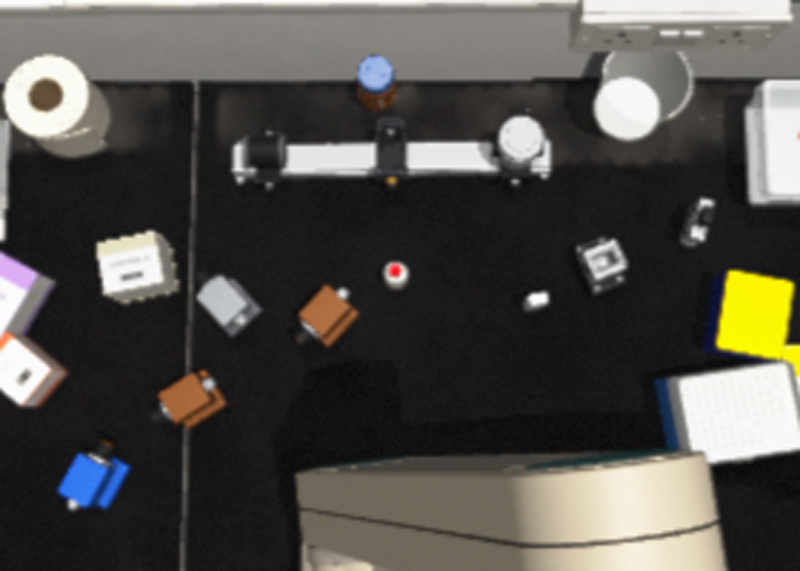

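View pics/side0c.png

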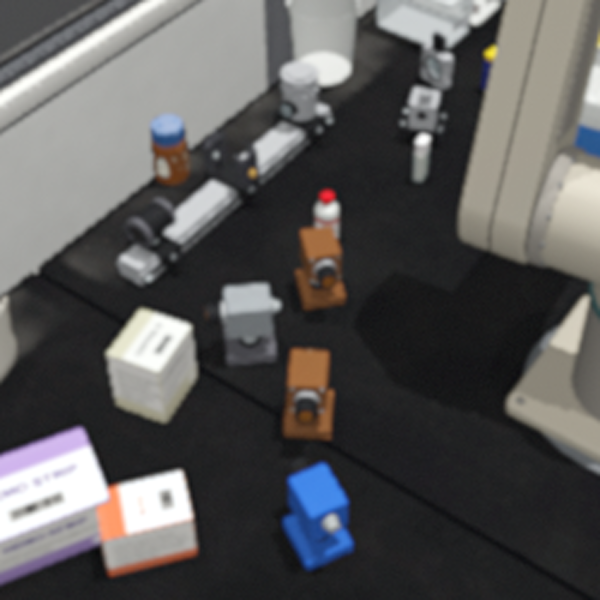

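The top view shows the trap at left (crop 265,150), the mount at 390,150 and the lamp at 520,140. The holder is at 603,263, the lens at 698,222, the cell at 537,300 and the small bottle at 396,273. The grey detector is at 228,305 with its dark snout up-left, and the brown and blue ones are look-alikes. The side view agrees, with the grey snout to the left at 212,312.

Run:
```python
from h import *
m={k:np.array(v) for k,v in imaging.camera_model('top').items()}
s={k:np.array(v) for k,v in imaging.camera_model('side').items()}
f=lambda x,y:(110+x/2.857,110+y/2.857)
for n,p,z in [('trap',(265,150),.083),('mount',(390,148),.08),('lamp',(520,130),.11),('railL',(237,160),.028),('railR',(548,160),.028),('holder',(603,263),.064),('lens',(700,215),.07),('cuv',(537,300),.06),('det',(228,300),.08),('small',(396,271),.07),('brown',(376,68),.088),('brn1',(325,312),.08),('brn2',(190,395),.08)]:
    print(n,onz(m,f(*p),z))
print(tri([(m,(241,143)),(s,(190,180))]),'brown'); print(tri([(m,(318,201)),(s,(294,165))]),'holder');print(tri([(m,(353,188)),(s,(302,145))]),'lens')
o=readout.observe(); print(o['tool_pos'],o['ee_rot'],Ro.from_rotvec(o['ee_rot']).as_matrix(),robot.tips_ahead)
w={k:np.array(v) for k,v in imaging.camera_model('wrist').items()}
T=Ro.from_rotvec(o['ee_rot']).as_matrix()
print('cam in tool',T.T@(-w['R'].T@w['t']-o['tool_pos']), T.T@w['R'].T)
print([a for a in dir(robot) if a[0]!='_'])
```

```text
trap [0.5644 0.1456 0.083 ]
mount [ 0.5669 -0.0056  0.08  ]
lamp [ 0.58   -0.1599  0.11  ]
railL [0.5662 0.1881 0.028 ]
railR [ 0.5643 -0.2036  0.028 ]
holder [ 0.4275 -0.2613  0.064 ]
lens [ 0.4846 -0.3787  0.07  ]
cuv [ 0.3834 -0.1815  0.06  ]
det [0.3823 0.1868 0.08  ]
small [ 0.4178 -0.0124  0.07  ]
brown [0.6653 0.0111 0.088 ]
brn1 [0.3676 0.0716 0.08  ]
brn2 [0.2707 0.2288 0.08  ]
[0.6601 0.0177 0.0139] brown
[ 0.4404 -0.2632 -0.0008] holder
[ 0.4887 -0.3957 -0.0138] lens
[ 0.1375 -0.6097  0.2563] [3.1222 0.3477 0.    ] [[ 0.9755  0.22    0.    ]
 [ 0.22   -0.9755 -0.    ]
 [ 0.      0.     -1.    ]] 0.025
cam in tool [ 0.0685  0.0001 -0.1188] [[ 0.0013 -0.9627 -0.2707]
 [ 1.      0.0011  0.0008]
 [-0.0005 -0.2707  0.9627]]
['PlanningError', 'tips_ahead']
```

Emit:
move_arm:
  increments: "8.5 0 0 0 0 0 0.111; 8.5 0 0 0 0 0 0.111; 8.5 2.8 -4.1 0.7 0 0 0; 8.5 2.8 -4.1 0.7 0 0 0; 8.5 2.8 -4.1 0.7 0 0 0; 8.5 2.8 -4.1 0.7 0 0 0; 8.5 2.8 -4.1 0.7 0 0 0; 8.5 2.8 -4.1 0.7 0 0 0; 8.5 2.8 -4.1 0.7 0 0 0; 8.5 2.8 -4.1 0.7 0 0 0"

```text
t: 2.35
tool_pos: [0.3624, -0.2805, 0.2004]
ee_rot: [3.141, -0.001, 0.001]
ft_force: [0.3, -0.4, 0.1]
opening: 0.0847
finger_force: 0.0
```

Emit:
move_arm:
  increments: "8.5 0 0 0 0 0 0; 8.5 0 0 0 0 0 0; 8.5 0 0 0 0 0 0"

```text
t: 2.72
tool_pos: [0.3614, -0.2828, 0.2007]
ee_rot: [3.141, -0.003, 0.001]
ft_force: [-0.9, -0.0, -0.4]
opening: 0.0853
finger_force: 0.0
```

```bash
cat >> h.py <<'E'
def mod(c): return {k:np.array(v) for k,v in imaging.camera_model(c).items()}
import pickle
def snap(n,things):
    o=readout.observe(); m=mod('wrist'); save('wrist',n)
    D={}
    for th in things:
        D[th]=([(np.round(r['uv'],1).tolist(),round(r['score'],2)) for r in imaging.spot_point('wrist',th)][:4])
        print(th,D[th])
    pickle.dump((m,o,D),open(n+'.pkl','wb')); print(o['tool_pos'],o['ee_rot'],o['t'])
    return m,o,D
E
python3 - <<'E'
from h import *
snap('w1',['lens','cell_holder','cuvette'])
im=cv2.imread('pics/w1.png'); cv2.imwrite('pics/w1b.png',cv2.resize(im,(800,600),interpolation=cv2.INTER_CUBIC))
E
```

```text
lens [([354.2, 54.8], 0.96)]
cell_holder [([243.4, 105.4], 0.97)]
cuvette [([169.9, 146.5], 0.96)]
[ 0.3614 -0.2828  0.2007] [ 3.1407 -0.0028  0.0007] 2.725
```

View pics/w1b.png

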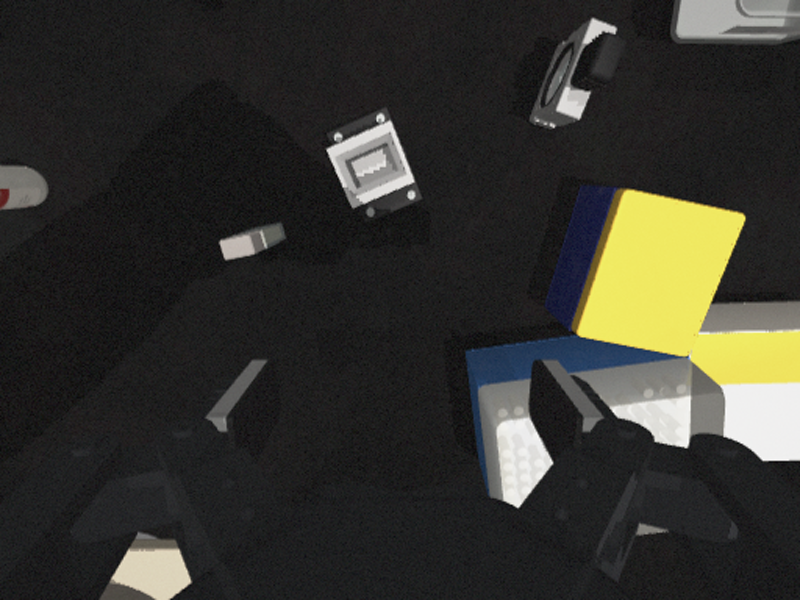

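The wrist view shows the lens standing at (575,75), tab to the right. The holder with its pocket is at (373,162), and the cell lies at (250,240) with its white stopper to the left. Next I'll write a silhouette fit for their poses and take a second, closer view.

```bash
cat >> h.py <<'E'
from scipy.optimize import minimize
def box(a,b,c,d,e,f): return np.array([[x,y,z] for x in(a,b) for y in(c,d) for z in(e,f)])*1e-3
PARTS={'lens':[box(-25,25,-8,8,0,56),box(-11,11,-7,7,56,84)],
'cell_holder':[box(-32,32,-22,22,0,24),box(-18,18,-20,20,24,64)],
'cuvette':[box(-6.25,6.25,-11.25,11.25,0,45),box(-6.25,6.25,-10,10,45,65)],
'detector':[box(-28,28,-25,25,0,14),box(-25,25,-20,20,40,84),box(25,47,-12,12,50,74)],
'cell_in':[box(-6.25,6.25,-10,10,45,65)]}
def sil(m,parts,p,S=4):
    x,y,yaw=p[:3]; z=p[3] if len(p)>3 else 0
    c,s=np.cos(yaw),np.sin(yaw); R=np.array([[c,-s,0],[s,c,0],[0,0,1]])
    im=np.zeros((384*S,512*S),np.uint8)
    for b in parts:
        X=b@R.T+[x,y,z]; q=(X@m['R'].T+m['t'])@m['camera_matrix'].T; q=q[:,:2]/q[:,2:]
        h=cv2.convexHull(np.round((q+.5)*S-.5).astype(np.int32)); cv2.fillConvexPoly(im,h,1)
    return cv2.resize(im.astype(np.float32),(512,384),interpolation=cv2.INTER_AREA)
def fit(views,parts,p0,free_z=False):
    # views: (model, mask)
    def cost(p):
        e=0
        for m,k in views:
            s=sil(m,parts,p); e+=1-np.minimum(s,k).sum()/np.maximum(s,k).sum()
        return e/len(views)
    best=None
    for y0 in np.arange(0,np.pi,np.pi/6) if p0[2] is None else [p0[2]]:
        v=[p0[0],p0[1],y0]+([0.] if free_z else [])
        sx=np.array([v]+[np.add(v,d) for d in np.eye(len(v))*([.01,.01,.2,.01][:len(v)])])
        r=minimize(cost,v,method='Nelder-Mead',options=dict(initial_simplex=sx,maxiter=250,xatol=1e-4,fatol=1e-4))
        if best is None or r.fun<best.fun: best=r
    return best.x,best.fun
def mask(c,th,near=None):
    L=imaging.regions_of(c,th)
    if near is not None: L.sort(key=lambda r:np.hypot(*(np.array(r['uv'])-near)))
    return L[0]['pixels'].astype(np.float32) if L else None
E
python3 - <<'E'
from h import *
m,o,D=pickle.load(open('w1.pkl','rb')); V={}
for th in ['lens','cell_holder','cuvette']:
    k=mask('wrist',th); V[th]=k; g=onz(m,D[th][0][0],0)
    print(th,g,k.sum(),*fit([(m,k)],PARTS[th],[g[0],g[1],None]))
pickle.dump(V,open('V1.pkl','wb'))
E
```

```text
lens [ 0.4883 -0.3865  0.    ] 2360.0 [ 0.4857 -0.385  -0.3451] 0.06829833984375
cell_holder [ 0.4361 -0.2663  0.    ] 2947.0 [ 0.4346 -0.2639  0.3916] 0.03702843189239502
cuvette [ 0.39   -0.1793  0.    ] 542.0 [ 0.3872 -0.1819  0.2782] 0.09621667861938477
```

Emit:
move_arm:
  increments: "8.5 1.2 1.0 2.0 0 0 0; 8.5 1.2 1.0 2.0 0 0 0; 8.5 1 1 0 0 0 0; 8.5 0 0 0 0 0 0; 8.5 0 0 0 0 0 0; 8.5 0 0 0 0 0 0"

```text
t: 3.82
tool_pos: [0.3955, -0.3117, 0.1609]
ee_rot: [3.141, -0.0, 0.001]
ft_force: [0.1, 0.5, 0.2]
opening: 0.085
finger_force: 0.0
```

Run:
```python
from h import *
m1,o1,D1=pickle.load(open('w1.pkl','rb')); V=pickle.load(open('V1.pkl','rb'))
m,o,D=snap('w2',['lens','cell_holder','cuvette'])
for th in D:
    k=mask('wrist',th); g=onz(m,D[th][0][0],0)
    print(th,'tri',tri([(m1,D1[th][0][0]),(m,D[th][0][0])]), fit([(m,k)],PARTS[th],[g[0],g[1],None]),'both',fit([(m1,V[th]),(m,k)],PARTS[th],[g[0],g[1],None],True))
```

```text
lens [([334.1, 83.9], 0.86)]
cell_holder [([212.7, 141.6], 0.82)]
cuvette [([137.2, 182.4], 0.83)]
[ 0.3955 -0.3117  0.1609] [ 3.1411 -0.0003  0.0008] 3.825
lens tri [ 0.4893 -0.3867 -0.0031] (array([ 0.4859, -0.3847, -0.3312]), np.float64(0.06480950117111206)) both (array([ 0.4872, -0.3877, -0.3206, -0.0077]), np.float64(0.04461321234703064))
cell_holder tri [ 0.4357 -0.2673  0.0145] (array([ 0.4344, -0.2635,  3.5227]), np.float64(0.04077458381652832)) both (array([ 0.4344, -0.2637,  3.5356, -0.0003]), np.float64(0.04056739807128906))
cuvette tri [ 0.3874 -0.1751 -0.0151] (array([ 0.387 , -0.1822,  0.3036]), np.float64(0.08518052101135254)) both (array([ 0.3856, -0.1794,  0.2621, -0.0055]), np.float64(0.09023278951644897))
```

Emit:
move_arm:
  increments: "8.5 0.5 -2 -2.5 0 0 0; 8.5 1.0 -5 -2.5 0 0 0; 8.5 1 -5 0 0 0 0; 8.5 1 -5 0 0 0 0; 8.5 1 -5 0 0 0 0; 8.5 1 -5 0 0 0 0; 8.5 1 -5 0 0 0 0; 8.5 1 -4 0 0 0 0; 8.5 0 0 0 0 0 0; 8.5 0 0 0 0 0 0"

```text
t: 5.42
tool_pos: [0.4703, 0.048, 0.2102]
ee_rot: [3.141, 0.0, -0.001]
ft_force: [-0.2, -0.2, -0.6]
opening: 0.0853
finger_force: 0.0
```

Run:
```python
from h import *
T=['lens_mount','light_trap','lamp','rail','detector','small_bottle']
m,o,D=snap('w3',T); V={}
for th in T[:3]+['detector']:
    L=imaging.regions_of('wrist',th); V[th]=[(r['pixels'],r['uv'],r['score']) for r in L]
pickle.dump(V,open('V3.pkl','wb')); print(o['q'])
im=cv2.imread('pics/w3.png'); cv2.imwrite('pics/w3b.png',cv2.resize(im,(800,600),interpolation=cv2.INTER_CUBIC))
```

```text
lens_mount [([312.4, 79.0], 0.81), ([429.7, 228.9], 0.21)]
light_trap [([157.0, 79.1], 0.59)]
lamp [([462.0, 74.5], 0.95)]
rail []
detector [([147.3, 231.1], 0.77), ([241.3, 241.1], 0.63), ([311.8, 78.9], 0.2)]
small_bottle [([301.0, 206.7], 0.94), ([145.8, 230.6], 0.33)]
[0.4703 0.048  0.2102] [ 3.1411  0.0003 -0.0009] 5.425
[-0.0348  0.0373 -0.4099  1.1241 -0.0005  3.1066]
```

View pics/w3b.png

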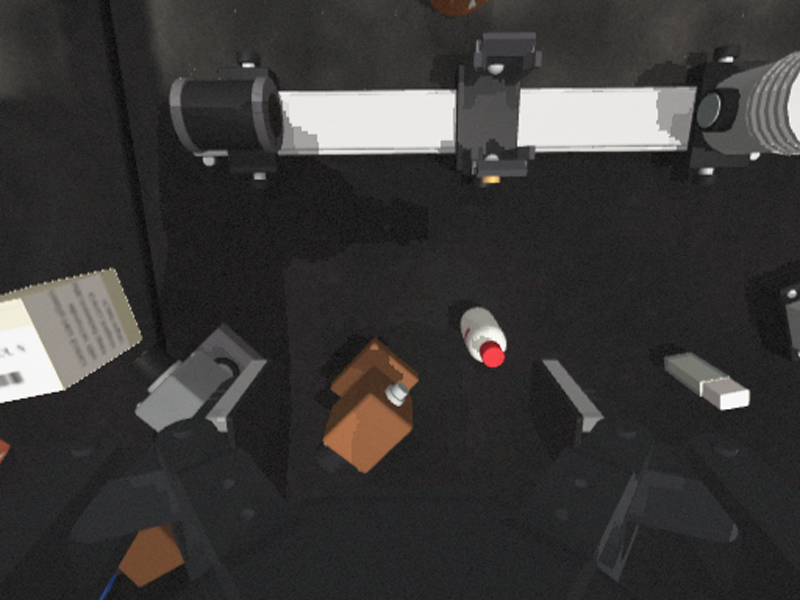

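Emit:
move_arm:
  increments: "8.5 -2.3 -2 0.5 0 0 0; 8.5 -2.3 -2 0.5 0 0 0; 8.5 -2 -2 0 0 0 0; 8.5 0 0 0 0 0 0; 8.5 0 0 0 0 0 0; 8.5 0 0 0 0 0 0"

```text
t: 6.72
tool_pos: [0.4059, 0.0814, 0.201]
ee_rot: [-3.122, -0.046, -0.001]
ft_force: [0.1, 0.5, 0.0]
opening: 0.0852
finger_force: 0.0
```

Run:
```python
from h import *
T=['lens_mount','light_trap','rail','detector','small_bottle']
m,o,D=snap('w4',T); V={}
for th in T[:2]+['detector']:
    L=imaging.regions_of('wrist',th); V[th]=[(r['pixels'],r['uv'],r['score']) for r in L]
pickle.dump(V,open('V4.pkl','wb'))
im=cv2.imread('pics/w4.png'); cv2.imwrite('pics/w4b.png',cv2.resize(im,(800,600),interpolation=cv2.INTER_CUBIC))
```

```text
lens_mount [([360.1, 8.0], 0.76)]
light_trap [([192.7, 2.9], 0.72)]
rail [([353.8, 12.8], 0.89)]
detector [([267.5, 194.5], 0.76), ([143.7, 264.3], 0.74), ([168.4, 181.7], 0.67)]
small_bottle [([338.0, 161.4], 0.75), ([358.8, 4.4], 0.19)]
[0.4059 0.0814 0.201 ] [-3.1216 -0.0465 -0.0015] 6.725
```

View pics/w4b.png

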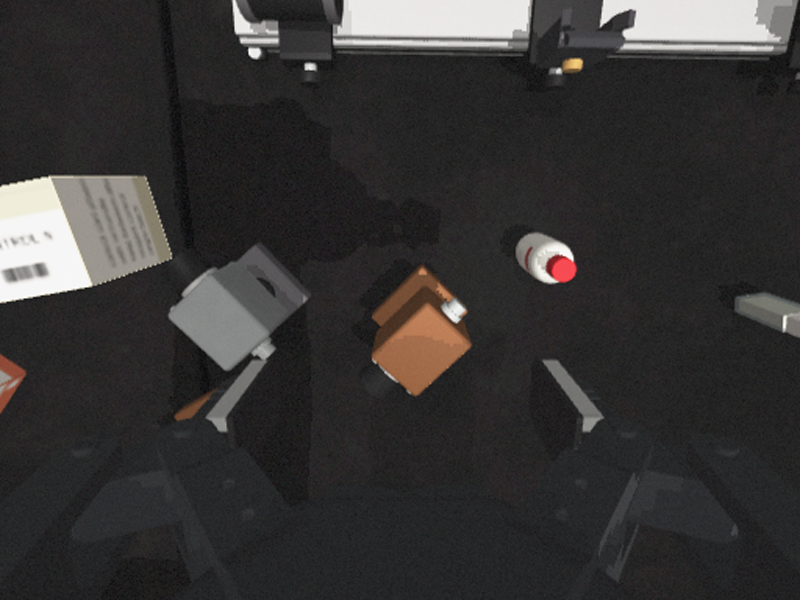

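The rail is seen in full in w3 (800-wide scale): trap at (225,115), mount at (490,110), lamp at right (750,105). In w4 the grey detector's box is at (235,320), its snout up-left at (185,265) and its knob at (263,350). Now a closer look at the mount, plus fits.

Run:
```python
from h import *
im=cv2.imread('pics/w3.png'); cv2.imwrite('pics/w3m.png',cv2.resize(im[15:125,270:370],None,fx=5,fy=5,interpolation=cv2.INTER_CUBIC))
m,o,D=pickle.load(open('w3.pkl','rb')); m4,o4,D4=pickle.load(open('w4.pkl','rb'))
g=im.astype(int).sum(2)
# rail top edges (subpixel): columns left & right of mount
E=[];F=[]
for c in list(range(200,286,5))+list(range(338,410,5)):
    col=g[50:110,c]>330; r=np.where(col)[0]
    a=onz(m,(c,50+r[0]-.5),.028); b=onz(m,(c,50+r[-1]+.5),.028); E.append(a[:2]);F.append(b[:2])
E=np.array(E);F=np.array(F)
for P in(E,F): k=np.polyfit(P[:,1],P[:,0],1); print('edge slope',k, 'resid',np.abs(np.polyval(k,P[:,1])-P[:,0]).max())
V=pickle.load(open('V4.pkl','rb'))
for p,uv,s in V['detector']:
    print(uv,s,p.sum())
L=sorted(V['detector'],key=lambda r:np.hypot(r[1][0]-150,r[1][1]-200)); k=L[0][0].astype(np.float32)
g0=onz(m4,L[0][1],.05); r=[fit([(m4,k)],PARTS['detector'],[g0[0],g0[1],y]) for y in(.5,.8,1.1)]
for q in r: print('det',q)
```

```text
edge slope [-0.0126  0.5924] resid 0.0004609449353323303
edge slope [-0.0136  0.5529] resid 0.003325415751081917
[347.0, 163.2] 0.71 917
[265.8, 213.8] 0.58 3763
[148.6, 188.8] 0.56 4703
[121.3, 258.3] 0.42 114
det (array([0.3842, 0.1942, 0.7315]), np.float64(0.09237784147262573))
det (array([0.3839, 0.1942, 0.756 ]), np.float64(0.09230518341064453))
det (array([0.3839, 0.1945, 0.7479]), np.float64(0.0922083854675293))
```

View pics/w3m.png

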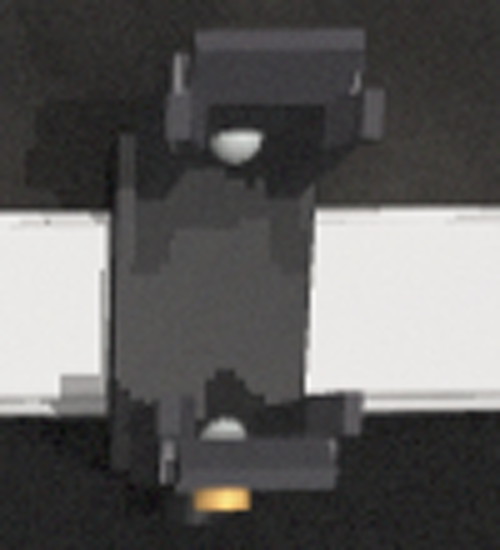

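Run:
```python
from h import *
m,o,D=pickle.load(open('w3.pkl','rb')); V=pickle.load(open('V3.pkl','rb'))
f=lambda x,y:(270+x/5-.4,15+y/5-.4)
for n,p,z in[('baseL',(132,300),.034),('baseR',(309,300),.034),('rearL',(195,40),.084),('rearR',(365,40),.084),('rwL',(175,100),.084),('rwR',(375,100),.084),('fL',(180,450),.084),('fR',(340,450),.084),('rear back',(280,30),.084),('front back',(260,487),.084),('ballr',(238,150),.052),('ballf',(222,425),.052),('fw',(172,400),.084),('fw',(357,400),.084)]: print(n,onz(m,f(*p),z))
for th in('lens_mount','light_trap','lamp'):
    print(th,onz(m,D[th][0][0],.028), tri([(m,D[th][0][0])]+[(mod('top'),{'lens_mount':(248,164),'light_trap':(202,167),'lamp':(290,164)}[th])]))
p,uv,s=V['light_trap'][0]; ys,xs=np.where(p); print('trap mask',xs.min(),xs.max(),ys.min(),ys.max(),uv)
b=(800/512)
for n,q,z in[('trapTopL',(172,78),.0625),('trapTopR',(275,78),.0625),('TL',(176,145),.0625),('TR',(277,145),.0625)]: print(n,onz(m,(q[0]/b,q[1]/b),z))
cv2.imwrite('pics/w3t.png',cv2.resize(cv2.imread('pics/w3.png')[35:125,100:200],None,fx=5,fy=5,interpolation=cv2.INTER_CUBIC))
```

```text
baseL [0.5744 0.0098 0.034 ]
baseR [ 0.5744 -0.0261  0.034 ]
rearL [0.6072 0.0076 0.084 ]
rearR [ 0.6072 -0.0196  0.084 ]
rwL [0.5985 0.0104 0.084 ]
rwR [ 0.5986 -0.022   0.084 ]
fL [0.5443 0.007  0.084 ]
fR [ 0.5443 -0.0207  0.084 ]
rear back [ 0.6086 -0.0059  0.084 ]
front back [ 0.5381 -0.0072  0.084 ]
ballr [ 0.5981 -0.0065  0.052 ]
ballf [ 0.5496 -0.0063  0.052 ]
fw [0.5525 0.0088 0.084 ]
fw [ 0.5525 -0.0229  0.084 ]
lens_mount [ 0.5709 -0.0082  0.028 ] [ 0.5724 -0.0097  0.0259]
light_trap [0.5705 0.153  0.028 ] [0.5707 0.1601 0.0021]
lamp [ 0.5755 -0.1625  0.028 ] [ 0.5731 -0.1617  0.029 ]
trap mask 108 181 31 121 [150.5, 75.0]
trapTopL [0.5912 0.1804 0.0625]
trapTopR [0.5913 0.1215 0.0625]
TL [0.555  0.1833 0.0625]
TR [0.5551 0.1233 0.0625]
```

View pics/w3t.png

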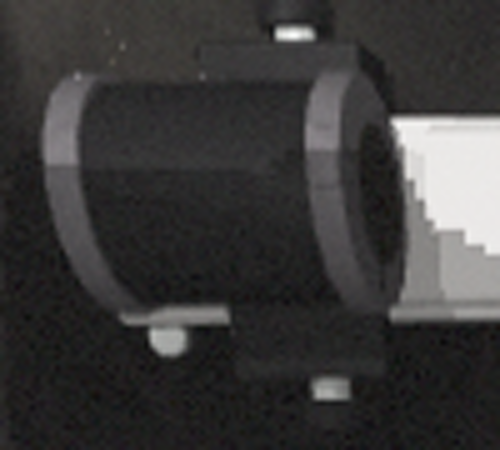

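```bash
cat >> h.py <<'E'
def plan(tgt,phi,g,n=None,step=.055,start=None,pause=0):
    o=readout.observe(); p=np.array(o['tool_pos']); T=Ro.from_rotvec(o['ee_rot']).as_matrix(); f0=np.arctan2(T[1,0],T[0,0])
    if start is not None: p,f0=np.array(start[:3]),start[3]
    d=np.array(tgt)-p; a=(phi-f0)
    a=(a+np.pi)%(2*np.pi)-np.pi
    n=n or max(1,int(np.ceil(max(np.linalg.norm(d)/step,abs(a)/.17))))
    rows=[];f=f0;err=np.zeros(3)
    for i in range(n):
        w=d/n*100+err; c,s=np.cos(f),np.sin(f)
        t=np.round([c*w[0]+s*w[1],s*w[0]-c*w[1],-w[2]],2)
        err=w-np.array([c*t[0]+s*t[1],s*t[0]-c*t[1],-t[2]])
        r=np.round(-a/n,3); f-=r
        rows.append(f'{g} {t[0]:g} {t[1]:g} {t[2]:g} 0 0 {r:g}')
    print('tilt',np.round(T[2],4),'from',p,round(f0,3)); print('; '.join(rows+[f'{g} 0 0 0 0 0 0']*pause))
E
python3 - <<'E'
from h import *
plan([.46,-.25,.2],1.24,8.5,pause=0)
plan([.475,-.395,.17],1.24,8.5,start=[.46,-.25,.2,1.24],pause=3)
E
```

```text
tilt [-0.0002 -0.0198 -0.9998] from [0.4048 0.0816 0.2005] 0.03
8.5 0.56 4.16 0.01 0 0 -0.151; 8.5 -0.06 4.21 0 0 0 -0.151; 8.5 -0.7 4.14 0.01 0 0 -0.151; 8.5 -1.32 3.99 0.01 0 0 -0.151; 8.5 -1.9 3.75 0 0 0 -0.151; 8.5 -2.44 3.42 0.01 0 0 -0.151; 8.5 -2.93 3.01 0.01 0 0 -0.151; 8.5 -3.34 2.54 0 0 0 -0.151
tilt [-0.0002 -0.0198 -0.9998] from [ 0.46 -0.25  0.2 ] 1.24
8.5 -4.41 2.04 1 0 0 -0; 8.5 -4.41 2.05 1 0 0 -0; 8.5 -4.41 2.04 1 0 0 -0; 8.5 0 0 0 0 0 0; 8.5 0 0 0 0 0 0; 8.5 0 0 0 0 0 0
```

Emit:
move_arm:
  increments: "8.5 0.56 4.16 0.01 0 0 -0.151; 8.5 -0.06 4.21 0 0 0 -0.151; 8.5 -0.7 4.14 0.01 0 0 -0.151; 8.5 -1.32 3.99 0.01 0 0 -0.151; 8.5 -1.9 3.75 0 0 0 -0.151; 8.5 -2.44 3.42 0.01 0 0 -0.151; 8.5 -2.93 3.01 0.01 0 0 -0.151; 8.5 -3.34 2.54 0 0 0 -0.151"

```text
t: 8.18
tool_pos: [0.4601, -0.2513, 0.1934]
ee_rot: [-2.541, -1.82, -0.017]
ft_force: [1.0, 0.5, -0.2]
opening: 0.085
finger_force: 0.0
```

Emit:
move_arm:
  increments: "8.5 -4.4 2.05 1 0 0 0; 8.5 -4.4 2.05 1 0 0 0; 8.5 -4.4 2.05 1 0 0 0; 8.5 0 0 0 0 0 0; 8.5 0 0 0 0 0 0; 8.5 0 0 0 0 0 0"

```text
t: 8.93
tool_pos: [0.475, -0.3929, 0.1609]
ee_rot: [-2.544, -1.815, -0.017]
ft_force: [0.2, -0.1, 0.5]
opening: 0.0852
finger_force: 0.0
```

Run:
```python
from h import *
m1,o1,D1=pickle.load(open('w1.pkl','rb')); V=pickle.load(open('V1.pkl','rb'))
m,o,D=snap('w5',['lens','cell_holder'])
for th in ['lens','cell_holder']:
    k=mask('wrist',th)
    if k is None: continue
    p0={'lens':[.486,-.386,-.33],'cell_holder':[.4345,-.2637,.39]}[th]
    print(th,fit([(m,k)],PARTS[th],p0),fit([(m1,V[th]),(m,k)],PARTS[th],p0,True))
print(Ro.from_rotvec(o['ee_rot']).as_matrix())
```

```text
lens [([265.8, 168.3], 0.75)]
cell_holder [([176.1, 70.7], 0.85)]
[ 0.475  -0.3929  0.1609] [-2.5438 -1.8145 -0.0172] 8.925
lens (array([ 0.4861, -0.3856, -0.3368]), np.float64(0.03384667634963989)) (array([ 0.4861, -0.3859, -0.3289, -0.0015]), np.float64(0.048557788133621216))
cell_holder (array([ 0.4348, -0.2635,  0.3949]), np.float64(0.0665363073348999)) (array([ 0.4346, -0.2636,  0.397 , -0.0002]), np.float64(0.0531269907951355))
[[ 0.3255  0.9455 -0.0008]
 [ 0.9453 -0.3255  0.0201]
 [ 0.0188 -0.0073 -0.9998]]
```

```bash
python3 - <<'E'
s=open('h.py').read()
s=s.replace("    rows=[];f=f0;err=np.zeros(3)\n","    rows=[];f=f0;err=np.zeros(3)\n    L=np.cross(T[:,2],[0,0,-1]); lv=np.round(T.T@L,4) if start is None else np.zeros(3)\n    if np.hypot(*lv[:2])>.003: rows.append(f'{g} 0 0 0 {lv[0]:g} {lv[1]:g} 0')\n")
open('h.py','w').write(s)
E
python3 -c "
from h import *
plan([.486,-.3858,.084],1.236,8.5,n=3,pause=2)"
```

```text
tilt [ 0.0182 -0.0067 -0.9998] from [ 0.4752 -0.3934  0.161 ] 1.239
8.5 0 0 0 -0.0067 -0.0182 0; 8.5 0.36 0.26 2.57 0 0 0.001; 8.5 0.36 0.25 2.57 0 0 0.001; 8.5 0.35 0.26 2.56 0 0 0.001; 8.5 0 0 0 0 0 0; 8.5 0 0 0 0 0 0
```

Emit:
move_arm:
  increments: "8.5 0 0 0 -0.0067 -0.0182 0; 8.5 0.36 0.26 2.57 0 0 0.001; 8.5 0.36 0.25 2.57 0 0 0.001; 8.5 0.35 0.26 2.56 0 0 0.001; 8.5 0 0 0 0 0 0; 8.5 0 0 0 0 0 0"

```text
t: 9.93
tool_pos: [0.4862, -0.3868, 0.0845]
ee_rot: [2.56, 1.819, -0.0]
ft_force: [0.8, -0.9, 0.7]
opening: 0.0853
finger_force: 0.0
```

Emit:
move_arm:
  increments: "2.0 0 0 0 0 0 0; 2.0 0 0 0 0 0 0; 2.0 0 0 0 0 0 0; 2.0 0 0 0 0 0 0; 2.0 0 0 0 0 0 0; 2.0 0 0 0 0 0 0"
  squeeze: 60

```text
t: 10.68
tool_pos: [0.4859, -0.3866, 0.0841]
ee_rot: [2.561, 1.819, -0.0]
ft_force: [-2.3, 1.0, 5.1]
opening: 0.021
finger_force: 48.6
```

```bash
python3 -c "
from h import *
plan([.486,-.387,.24],1.236,2,n=3)
plan([.574,-.007,.24],1.583,2,start=[.486,-.387,.24,1.236],n=8)
plan([.574,-.007,.185],1.583,2,start=[.574,-.007,.24,1.583],n=2,pause=4)"
```

```text
tilt [-0.0001  0.     -1.    ] from [ 0.4859 -0.3866  0.0841] 1.235
2 -0.01 0.01 -5.2 0 0 -0; 2 -0.01 0 -5.19 0 0 -0; 2 -0.01 0.01 -5.2 0 0 -0
tilt [-0.0001  0.     -1.    ] from [ 0.486 -0.387  0.24 ] 1.236
2 4.85 -0.52 -0 0 0 -0.043; 2 4.86 -0.31 -0 0 0 -0.043; 2 4.88 -0.11 -0 0 0 -0.043; 2 4.87 0.11 -0 0 0 -0.043; 2 4.87 0.31 -0 0 0 -0.043; 2 4.85 0.53 -0 0 0 -0.043; 2 4.82 0.73 -0 0 0 -0.043; 2 4.78 0.94 -0 0 0 -0.043
tilt [-0.0001  0.     -1.    ] from [ 0.574 -0.007  0.24 ] 1.583
2 0 0 2.75 0 0 -0; 2 0 0 2.75 0 0 -0; 2 0 0 0 0 0 0; 2 0 0 0 0 0 0; 2 0 0 0 0 0 0; 2 0 0 0 0 0 0
```

Emit:
move_arm:
  increments: "2 0 0 -5.2 0 0 0; 2 0 0 -5.2 0 0 0; 2 0 0 -5.2 0 0 0"

```text
t: 11.05
tool_pos: [0.4855, -0.3861, 0.2401]
ee_rot: [-2.56, -1.818, 0.0]
ft_force: [-0.2, -0.2, -1.7]
opening: 0.0213
finger_force: 48.3
```

Emit:
move_arm:
  increments: "2 4.85 -0.52 0 0 0 -0.043; 2 4.86 -0.31 0 0 0 -0.043; 2 4.88 -0.11 0 0 0 -0.043; 2 4.87 0.11 0 0 0 -0.043; 2 4.87 0.31 0 0 0 -0.043; 2 4.85 0.53 0 0 0 -0.043; 2 4.82 0.73 0 0 0 -0.043; 2 4.78 0.94 0 0 0 -0.043"

```text
t: 12.05
tool_pos: [0.574, -0.0049, 0.2389]
ee_rot: [-2.21, -2.231, 0.001]
ft_force: [-0.3, -0.0, -0.5]
opening: 0.0207
finger_force: 48.3
```

Emit:
move_arm:
  increments: "2 0 0 2.75 0 0 0; 2 0 0 2.75 0 0 0; 2 0 0 0 0 0 0; 2 0 0 0 0 0 0; 2 0 0 0 0 0 0"

```text
t: 12.68
tool_pos: [0.5752, -0.0069, 0.1861]
ee_rot: [2.211, 2.229, 0.003]
ft_force: [0.9, -0.7, -1.5]
opening: 0.0209
finger_force: 48.3
```

Run:
```python
from h import *
m,o,D=snap('w6',['lens_mount','lens','light_trap'])
k=mask('wrist','lens'); 
print('lens held',fit([(m,k)],PARTS['lens'],[.574,-.007,.0126,.1],False) if 0 else fit([(m,k)],[b+[0,0,o['tool_pos'][2]-.084] for b in PARTS['lens']],[.574,-.007,.0126]))
im=cv2.imread('pics/w6.png'); cv2.imwrite('pics/w6b.png',cv2.resize(im,(800,600),interpolation=cv2.INTER_CUBIC))
```

```text
lens_mount [([256.7, 179.6], 0.85)]
lens [([256.6, 199.4], 0.88)]
light_trap [([251.5, 8.6], 0.79)]
[ 0.5752 -0.0069  0.1861] [2.2114 2.2293 0.0025] 12.675
lens held (array([ 0.5754, -0.0048,  0.0465]), np.float64(0.18894898891448975))
```

View pics/w6b.png

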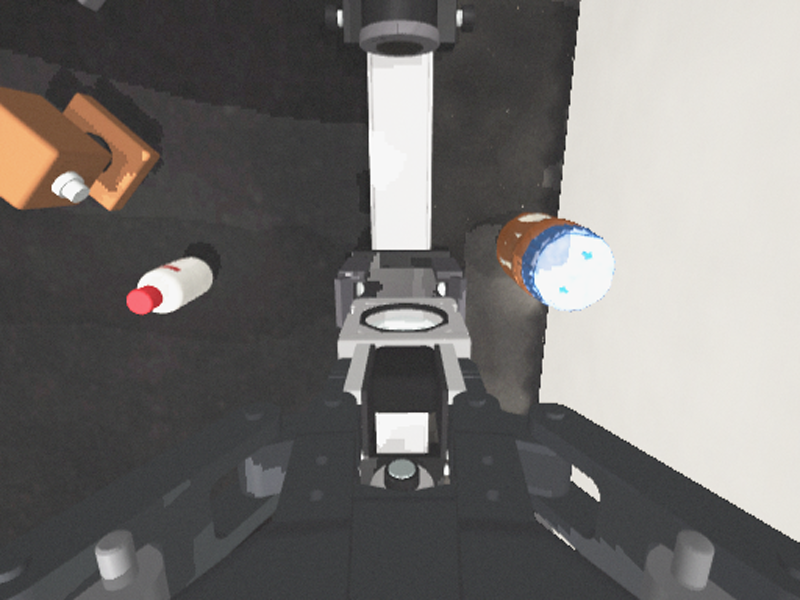

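Lens held square over the mount, at (403,330) against the mount's centre at about (400,280). The rail runs up at column 400 to the trap at (400,30). The brown bottle, at (570,260), is clear.

Run:
```python
from h import *
m,o,D=pickle.load(open('w6.pkl','rb')); g=cv2.imread('pics/w6.png').astype(int).sum(2)
P=[]
for r in range(40,158,6):
    c=np.where(g[r,220:290]>480)[0]+220; a=onz(m,(c[0]-.5,r),.028);b=onz(m,(c[-1]+.5,r),.028); P.append([a[1],(a[0]+b[0])/2,b[0]-a[0]])
P=np.array(P); print(P[::5]); print(np.polyfit(P[:,1*0],P[:,1],1))
f=lambda x,y:(x/1.5625,y/1.5625)
print('mount front/back top edges @.084', onz(m,f(335,290),.084),onz(m,f(465,290),.084))
print('mount +y face base top',onz(m,f(400,250),.034), 'trap rim',onz(m,f(362,38),.0625),onz(m,f(437,38),.0625),onz(m,D['light_trap'][0][0],.028),onz(m,D['lens_mount'][0][0],.028))
z=o['tool_pos'][2]-.084
print('lens top edge corners',onz(m,f(338,345),z+.056),onz(m,f(470,345),z+.056), 'bottom',onz(m,f(345,303),z),onz(m,f(466,303),z))
```

```text
[[0.1241 0.5716 0.0387]
 [0.0986 0.5722 0.0388]
 [0.0715 0.5719 0.0389]
 [0.0429 0.5726 0.0391]]
[-0.0138  0.5734]
mount front/back top edges @.084 [0.5381 0.0004 0.084 ] [0.6084 0.001  0.084 ]
mount +y face base top [0.5729 0.0138 0.034 ] trap rim [0.5529 0.1275 0.0625] [0.5911 0.1279 0.0625] [0.5679 0.1496 0.028 ] [ 0.5737 -0.0082  0.028 ]
lens top edge corners [ 0.5506 -0.0004  0.1581] [0.5999 0.     0.1581] bottom [ 0.5458 -0.0013  0.1021] [ 0.6065 -0.0008  0.1021]
```

Emit:
move_arm:
  increments: "2 0.04 -0.17 0 0 0 -0.006; 2 0 0 0 0 0 0; 2 0 0 1.0 0 0 0; 2 0 0 1.0 0 0 0; 2 0 0 1.0 0 0 0; 2 0 0 0.8 0 0 0; 2 0 0 0 0 0 0"

```text
t: 13.8
tool_pos: [0.5721, -0.0061, 0.1458]
ee_rot: [-2.204, -2.236, 0.001]
ft_force: [0.1, 0.1, -0.1]
opening: 0.021
finger_force: 48.4
```

Emit:
move_arm:
  increments: "2 0 0 0.7 0 0 0; 2 0 0 0.4 0 0 0; 2 0 0 0.3 0 0 0; 2 0 0 0 0 0 0"

```text
t: 14.3
tool_pos: [0.5728, -0.0063, 0.1331]
ee_rot: [2.205, 2.237, 0.001]
ft_force: [0.2, 0.3, 1.2]
opening: 0.0209
finger_force: 48.6
```

Emit:
move_arm:
  increments: "2 0 0 0.4 0 0 0; 2 0 0 0.4 0 0 0; 2 0 0 0.4 0 0 0; 2 0 0 0.3 0 0 0; 2 0 0 0 0 0 0"

```text
t: 14.92
tool_pos: [0.5727, -0.0061, 0.1181]
ee_rot: [-2.205, -2.237, -0.001]
ft_force: [0.7, 0.1, 4.0]
opening: 0.0205
finger_force: 49.0
```

Emit:
move_arm:
  increments: "2 0 0 0.2 0 0 0; 2 0 0 0.2 0 0 0; 2 0 0 0.1 0 0 0; 2 0 0 0 0 0 0"

```text
t: 15.42
tool_pos: [0.573, -0.0062, 0.118]
ee_rot: [2.204, 2.237, 0.002]
ft_force: [-9.2, 1.3, 30.9]
opening: 0.0209
finger_force: 52.6
```

Emit:
move_arm:
  increments: "2 0 0 -0.5 0 0 0; 2 0 0 0 0 0 0; 5 0 0 0 0 0 0; 5 0 0 0 0 0 0; 5 0 0 0 0 0 0; 5 0 0 -3 0 0 0; 5 0 0 -5 0 0 0; 5 -3 0 -2 0 0 0; 5 0 0 0 0 0 0; 5 0 0 0 0 0 0"

```text
t: 16.68
tool_pos: [0.5721, -0.0359, 0.2167]
ee_rot: [-2.204, -2.235, 0.001]
ft_force: [-0.4, -0.1, -0.4]
opening: 0.0497
finger_force: 0.0
```

Run:
```python
from h import *
m,o,D=snap('w7',['lens_mount','lens','light_trap','lamp'])
k=mask('wrist','lens'); print('lens',fit([(m,k)],[b+[0,0,.034] for b in PARTS['lens']],[.573,-.007,.0126]))
im=cv2.imread('pics/w7.png'); cv2.imwrite('pics/w7b.png',cv2.resize(im,(800,600),interpolation=cv2.INTER_CUBIC))
```

```text
lens_mount [([259.0, 148.3], 0.68)]
lens [([259.5, 143.9], 0.71)]
light_trap [([335.6, 126.6], 0.38)]
lamp [([262.5, 267.6], 0.58)]
[ 0.5721 -0.0359  0.2167] [-2.2041 -2.2353  0.0012] 16.675
lens (array([ 0.5724, -0.0048,  0.0178]), np.float64(0.06985676288604736))
```

View pics/w7b.png

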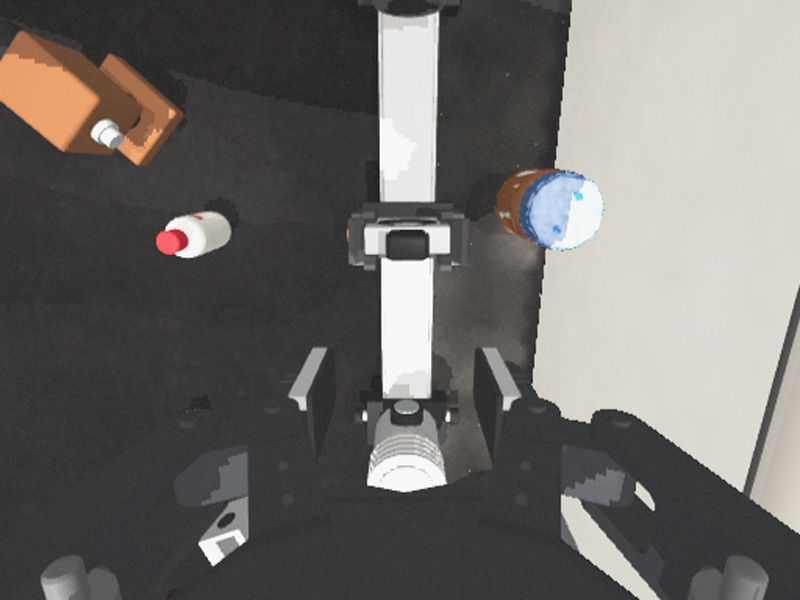

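Lens sits level and central in the mount at (407,238), and both bottles are undisturbed. Next is the holder.

```bash
python3 -c "
from h import *
plan([.4346,-.2636,.18],1.967,6.5,n=6)
plan([.4346,-.2636,.056],1.967,6.5,start=[.4346,-.2636,.18,1.967],n=4,pause=3)"
```

```text
tilt [ 0.0008 -0.002  -1.    ] from [ 0.5723 -0.0357  0.2168] 1.586
6.5 -3.76 -2.35 0.61 0 0 -0.064; 6.5 -3.61 -2.59 0.62 0 0 -0.064; 6.5 -3.43 -2.81 0.61 0 0 -0.064; 6.5 -3.25 -3.03 0.61 0 0 -0.064; 6.5 -3.04 -3.23 0.61 0 0 -0.064; 6.5 -2.84 -3.42 0.62 0 0 -0.064
tilt [ 0.0008 -0.002  -1.    ] from [ 0.4346 -0.2636  0.18  ] 1.967
6.5 0 0 3.1 0 0 -0; 6.5 0 0 3.1 0 0 -0; 6.5 0 0 3.1 0 0 -0; 6.5 0 0 3.1 0 0 -0; 6.5 0 0 0 0 0 0; 6.5 0 0 0 0 0 0; 6.5 0 0 0 0 0 0
```

Emit:
move_arm:
  increments: "6.5 -3.76 -2.35 0.61 0 0 -0.064; 6.5 -3.61 -2.59 0.62 0 0 -0.064; 6.5 -3.43 -2.81 0.61 0 0 -0.064; 6.5 -3.25 -3.03 0.61 0 0 -0.064; 6.5 -3.04 -3.23 0.61 0 0 -0.064; 6.5 -2.84 -3.42 0.62 0 0 -0.064; 6.5 0 0 0 0 0 0; 6.5 0 0 0 0 0 0"

```text
t: 17.98
tool_pos: [0.435, -0.2637, 0.1807]
ee_rot: [-1.738, -2.616, -0.001]
ft_force: [-0.5, 0.1, -0.8]
opening: 0.065
finger_force: 0.0
```

Emit:
move_arm:
  increments: "6.5 0 0 3.1 0 0 0; 6.5 0 0 3.1 0 0 0; 6.5 0 0 3.1 0 0 0; 6.5 0 0 3.1 0 0 0; 6.5 0 0 0 0 0 0; 6.5 0 0 0 0 0 0"

```text
t: 18.73
tool_pos: [0.436, -0.2638, 0.0578]
ee_rot: [1.736, 2.618, 0.0]
ft_force: [0.5, -0.5, -0.0]
opening: 0.0648
finger_force: 0.0
```

Emit:
move_arm:
  increments: "3.3 -0.05 -0.1 0 0 0 0; 3.3 0 0 0 0 0 0; 3.3 0 0 0 0 0 0; 3.3 0 0 0 0 0 0; 3.3 0 0 0 0 0 0"
  squeeze: 60

```text
t: 19.35
tool_pos: [0.4354, -0.2657, 0.0585]
ee_rot: [1.736, 2.615, 0.0]
ft_force: [0.8, 0.1, 6.5]
opening: 0.0354
finger_force: 60.3
```

```bash
python3 -c "
from h import *
plan([.4346,-.2636,.24],1.967,3.3,n=4)
plan([.5724,.0713,.24],1.585,3.3,start=[.4346,-.2636,.24,1.967],n=8,pause=2)"
```

```text
tilt [-0.0021  0.0017 -1.    ] from [ 0.4354 -0.2657  0.0585] 1.969
3.3 0.06 0 -4.54 0 0 0.001; 3.3 0.05 0 -4.53 0 0 0.001; 3.3 0.06 0.01 -4.54 0 0 0.001; 3.3 0.06 -0 -4.54 0 0 0.001
tilt [-0.0021  0.0017 -1.    ] from [ 0.4346 -0.2636  0.24  ] 1.967
3.3 3.2 3.2 -0 0 0 0.048; 3.3 3.34 3.05 -0 0 0 0.048; 3.3 3.49 2.89 -0 0 0 0.048; 3.3 3.63 2.71 -0 0 0 0.048; 3.3 3.75 2.53 -0 0 0 0.048; 3.3 3.87 2.36 -0 0 0 0.048; 3.3 3.97 2.16 -0 0 0 0.048; 3.3 4.08 1.97 -0 0 0 0.048; 3.3 0 0 0 0 0 0; 3.3 0 0 0 0 0 0
```

Emit:
move_arm:
  increments: "3.3 0.06 0 -4.54 0 0 0; 3.3 0.05 0 -4.53 0 0 0; 3.3 0.06 0 -4.54 0 0 0; 3.3 0.06 0 -4.54 0 0 0"

```text
t: 19.85
tool_pos: [0.4326, -0.2624, 0.2394]
ee_rot: [-1.738, -2.616, -0.0]
ft_force: [1.1, -1.6, -2.5]
opening: 0.0349
finger_force: 61.1
```

Emit:
move_arm:
  increments: "3.3 3.2 3.2 0 0 0 0.048; 3.3 3.34 3.05 0 0 0 0.048; 3.3 3.49 2.89 0 0 0 0.048; 3.3 3.63 2.71 0 0 0 0.048; 3.3 3.75 2.53 0 0 0 0.048; 3.3 3.87 2.36 0 0 0 0.048; 3.3 3.97 2.16 0 0 0 0.048; 3.3 4.08 1.97 0 0 0 0.048; 3.3 0 0 0 0 0 0; 3.3 0 0 0 0 0 0"

```text
t: 21.1
tool_pos: [0.5696, 0.0722, 0.2378]
ee_rot: [-2.204, -2.237, 0.003]
ft_force: [-0.5, -0.6, -2.5]
opening: 0.0353
finger_force: 61.3
```

Emit:
move_arm:
  increments: "3.3 0 0 4 0 0 0; 3.3 0 0 4 0 0 0; 3.3 0 0 3 0 0 0; 3.3 0 0 0 0 0 0; 3.3 0 0 0 0 0 0; 3.3 0 0 0 0 0 0"

```text
t: 21.85
tool_pos: [0.5719, 0.0721, 0.1305]
ee_rot: [2.204, 2.235, 0.004]
ft_force: [-0.6, -0.4, -1.9]
opening: 0.0349
finger_force: 61.2
```

Run:
```python
from h import *
m,o,D=snap('w8',['cell_holder','light_trap','lens_mount'])
k=mask('wrist','cell_holder'); z=o['tool_pos'][2]-.0585
print(z,'holder',fit([(m,k)],[b+[0,0,z] for b in PARTS['cell_holder']],[.5724,.0713,.014]))
g=cv2.imread('pics/w8.png').astype(int).sum(2)
for r in range(30,150,15):
    c=np.where(g[r,200:310]>480)[0]+200
    if len(c): print(r,c[0],c[-1],(onz(m,(c[0]-.5,r),.028)+onz(m,(c[-1]+.5,r),.028))/2)
im=cv2.imread('pics/w8.png'); cv2.imwrite('pics/w8b.png',cv2.resize(im,(800,600),interpolation=cv2.INTER_CUBIC))
plan([.5724,.0713,.13],1.585,3.3,n=1)
```

```text
cell_holder [([257.1, 210.0], 0.97)]
light_trap [([256.8, 99.9], 0.69)]
lens_mount []
[0.5719 0.0721 0.1305] [2.2044 2.2352 0.0043] 21.85
0.0720494278078028 holder (array([0.572 , 0.073 , 0.0066]), np.float64(0.11303550004959106))
45 227 290 [0.5706 0.1875 0.028 ]
105 302 303 [0.6056 0.1456 0.028 ]
tilt [ 0.0003  0.001  -1.    ] from [0.5709 0.0725 0.1292] 1.585
3.3 -0.12 0.15 -0.08 0 0 0
```

View pics/w8b.png

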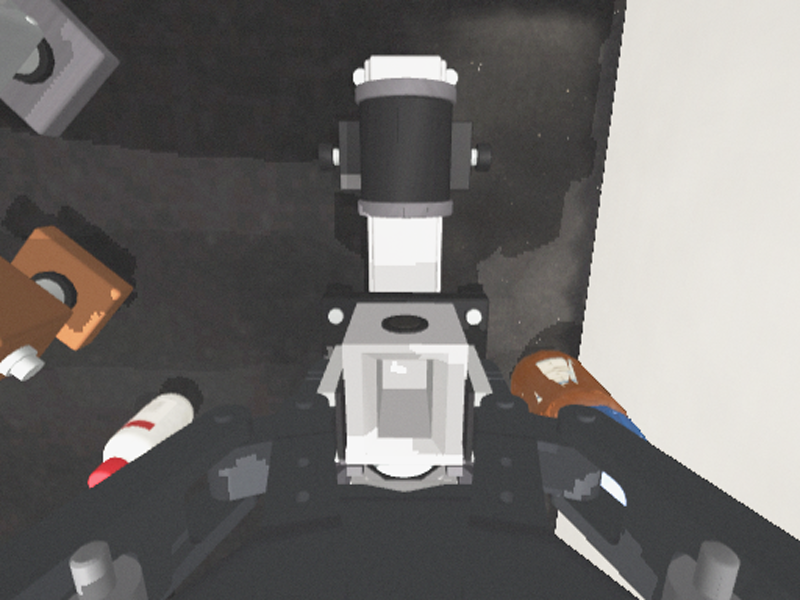

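The holder hangs square over the rail ahead of the trap. Its block top spans (342–467, 345–463) and the trap's rims are at rows 85 and 210. Now the midpoint from these.

Run:
```python
from h import *
m,o,D=pickle.load(open('w8.pkl','rb'))
f=lambda x,y:(x/1.5625,y/1.5625)
print('trap rims @.083',onz(m,f(405,214),.083),onz(m,f(405,80),.083),'@.0625 sides',onz(m,f(359,205),.0625),onz(m,f(452,205),.0625),onz(m,f(356,92),.0625),onz(m,f(457,92),.0625))
z=.072
print('block top',onz(m,f(342,345),z+.064),onz(m,f(467,345),z+.064),onz(m,f(345,463),z+.064),onz(m,f(464,463),z+.064))
print('rider +y edge',onz(m,f(325,293),z+.024),onz(m,f(487,293),z+.024))
print('trap post/clamp @.04',onz(m,f(342,122),.035),onz(m,f(342,188),.035))
print('rail',onz(m,f(369,250),.028),onz(m,f(440,250),.028))
```

```text
trap rims @.083 [0.5718 0.1254 0.083 ] [0.571  0.1727 0.083 ] @.0625 sides [0.5519 0.1271 0.0625] [0.5922 0.1277 0.0625] [0.5513 0.1719 0.0625] [0.5922 0.1726 0.0625]
block top [0.5538 0.0927 0.136 ] [0.5898 0.0932 0.136 ] [0.5538 0.0529 0.136 ] [0.5911 0.0534 0.136 ]
rider +y edge [0.542  0.0968 0.096 ] [0.603  0.0977 0.096 ]
trap post/clamp @.04 [0.5417 0.1635 0.035 ] [0.541  0.1332 0.035 ]
rail [0.5535 0.1013 0.028 ] [0.591  0.1019 0.028 ]
```

Emit:
move_arm:
  increments: "3.3 -0.25 0.05 0 0 0 0; 3.3 0 0 1.5 0 0 0; 3.3 0 0 1.5 0 0 0; 3.3 0 0 0.8 0 0 0; 3.3 0 0 0 0 0 0; 3.3 0 0 0 0 0 0"

```text
t: 22.85
tool_pos: [0.5712, 0.07, 0.0906]
ee_rot: [-2.205, -2.237, -0.001]
ft_force: [-0.1, -0.2, -2.2]
opening: 0.0354
finger_force: 61.3
```

Emit:
move_arm:
  increments: "3.3 0 0 0.7 0 0 0; 3.3 0 0 0.6 0 0 0; 3.3 0 0 0.4 0 0 0; 3.3 0 0 0.2 0 0 0; 3.3 0 0 0 0 0 0"

```text
t: 23.48
tool_pos: [0.5707, 0.0701, 0.0726]
ee_rot: [-2.205, -2.237, 0.0]
ft_force: [-3.4, 0.1, 6.1]
opening: 0.0356
finger_force: 62.2
```

Emit:
move_arm:
  increments: "3.3 0 0.1 0.2 0 0 0; 3.3 0 0 0.1 0 0 0; 3.3 0 0 0 0 0 0"

```text
t: 23.85
tool_pos: [0.5708, 0.0701, 0.0725]
ee_rot: [-2.204, -2.237, 0.002]
ft_force: [-12.0, 0.3, 26.2]
opening: 0.0354
finger_force: 65.0
```

Emit:
move_arm:
  increments: "3.3 0 0 -0.3 0 0 0; 5.5 0 0 0 0 0 0; 5.5 0 0 0 0 0 0; 5.5 0 0 0 0 0 0; 5.5 0 0 -4 0 0 0; 5.5 0 0 -5 0 0 0; 5.5 -3 0 -3 0 0 0; 5.5 0 0 0 0 0 0; 5.5 0 0 0 0 0 0"

```text
t: 24.98
tool_pos: [0.5717, 0.0402, 0.1904]
ee_rot: [-2.204, -2.236, 0.001]
ft_force: [0.1, 0.5, -1.1]
opening: 0.055
finger_force: 0.0
```

Run:
```python
from h import *
m,o,D=snap('w9',['cell_holder','light_trap','lens_mount'])
k=mask('wrist','cell_holder')
print('holder',fit([(m,k)],[b+[0,0,.014] for b in PARTS['cell_holder'][1:]]+[box(-32,32,-22,22,14,38)],[.5724,.0713,.014]))
im=cv2.imread('pics/w9.png'); cv2.imwrite('pics/w9b.png',cv2.resize(im,(800,600),interpolation=cv2.INTER_CUBIC))
```

```text
cell_holder [([259.7, 146.6], 0.61)]
light_trap [([258.5, 69.0], 0.69), ([260.5, 210.5], 0.55)]
lens_mount [([259.6, 222.1], 0.6)]
[0.5717 0.0402 0.1904] [-2.2043 -2.2356  0.0012] 24.975
holder (array([0.5724, 0.0713, 0.003 ]), np.float64(0.029946625232696533))
```

View pics/w9b.png

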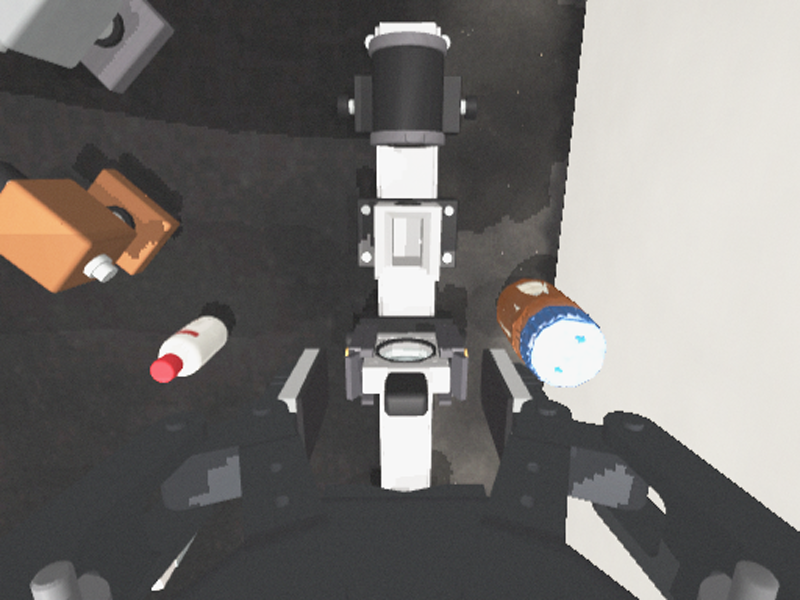

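Holder is seated square at (408,235) between mount and trap; both bottles unmoved. Now the cell.

```bash
python3 -c "
from h import *
plan([.388,-.185,.15],1.86,6,n=7,pause=3)"
```

```text
tilt [ 0.0006 -0.0031 -1.    ] from [0.5714 0.0405 0.1899] 1.586
6 0 0 0 -0.0031 -0.0006 0; 6 -3.18 -2.67 0.57 0 0 -0.039; 6 -3.08 -2.79 0.57 0 0 -0.039; 6 -2.96 -2.91 0.57 0 0 -0.039; 6 -2.85 -3.02 0.57 0 0 -0.039; 6 -2.73 -3.13 0.57 0 0 -0.039; 6 -2.6 -3.23 0.57 0 0 -0.039; 6 -2.48 -3.34 0.57 0 0 -0.039; 6 0 0 0 0 0 0; 6 0 0 0 0 0 0; 6 0 0 0 0 0 0
```

Emit:
move_arm:
  increments: "6 -3.18 -2.67 0.57 0 0 -0.039; 6 -3.08 -2.79 0.57 0 0 -0.039; 6 -2.96 -2.91 0.57 0 0 -0.039; 6 -2.85 -3.02 0.57 0 0 -0.039; 6 -2.73 -3.13 0.57 0 0 -0.039; 6 -2.6 -3.23 0.57 0 0 -0.039; 6 -2.48 -3.34 0.57 0 0 -0.039; 6 0 0 0 0 0 0; 6 0 0 0 0 0 0; 6 0 0 0 0 0 0"

```text
t: 26.48
tool_pos: [0.3894, -0.1848, 0.1516]
ee_rot: [-1.878, -2.518, -0.001]
ft_force: [0.5, -1.1, -0.3]
opening: 0.06
finger_force: 0.0
```

Run:
```python
from h import *
m1,o1,D1=pickle.load(open('w1.pkl','rb')); V=pickle.load(open('V1.pkl','rb'))
m,o,D=snap('w10',['cuvette'])
k=mask('wrist','cuvette'); th='cuvette'; p0=[.387,-.182,.29]
a=fit([(m,k)],PARTS[th],p0); print(k.sum(),a,fit([(m,k)],PARTS[th],p0,True),fit([(m1,V[th]),(m,k)],PARTS[th],p0,True))
im=cv2.imread('pics/w10.png'); s=sil(m,PARTS[th],a[0]); c,_=cv2.findContours((s>.5).astype(np.uint8),0,2); im2=im.copy(); cv2.drawContours(im2,c,-1,(0,255,0),1)
u,v=np.round(D[th][0][0]).astype(int); u0=max(u-60,0);v0=max(v-60,0)
cv2.imwrite('pics/w10b.png',np.hstack([cv2.resize(q[v0:v0+120,u0:u0+100],(400,480)) for q in(im,im2)]))
```

```text
cuvette [([257.4, 175.2], 0.84)]
[ 0.3894 -0.1848  0.1516] [-1.8784 -2.5178 -0.0006] 26.475Traceback (most recent call last):
  File "<stdin>", line 5, in <module>
  File "h.py", line 56, in fit
    r=minimize(cost,v,method='Nelder-Mead',options=dict(initial_simplex=sx,maxiter=250,xatol=1e-4,fatol=1e-4))
    res = _minimize_neldermead(fun, x0, args, callback, bounds=bounds,
                               **options)
    fsim[k] = func(sim[k])
              ~~~~^^^^^^^^
    fx = function(np.copy(x), *(wrapper_args + args))
  File "h.py", line 50, in cost
    s=sil(m,parts,p); e+=1-np.minimum(s,k).sum()/np.maximum(s,k).sum()
                           ~~~~~~~~~~^^^^^
TypeError: '<=' not supported between instances of 'float' and 'NoneType'
```

Run:
```python
from h import *
m1,o1,D1=pickle.load(open('w1.pkl','rb')); V=pickle.load(open('V1.pkl','rb'))
m=mod('wrist'); o=readout.observe(); imaging.camera('wrist')
L=imaging.regions_of('wrist','cuvette'); th='cuvette'; p0=[.387,-.182,.29]
im=cv2.imread('pics/w10.png'); m,o,D=pickle.load(open('w10.pkl','rb'))
g=im.astype(int).sum(2); b=(g>180).astype(np.uint8); n,lab,st,cen=cv2.connectedComponentsWithStats(b)
u,v=np.round(D[th][0][0]).astype(int)
k2=(lab==np.bincount(lab[v-25:v+26,u-15:u+16][b[v-25:v+26,u-15:u+16]>0]).argmax()).astype(np.float32)
print(len(L), k2.sum(), [r['pixels'].sum() for r in L])
im2=im.copy()
for k in [k2]+[L[0]['pixels'].astype(np.float32)]*bool(L):
    a=fit([(m,k)],PARTS[th],p0); print(a,fit([(m,k)],PARTS[th],p0,True),fit([(m1,V[th]),(m,k)],PARTS[th],p0,True))
    s=sil(m,PARTS[th],a[0]); c,_=cv2.findContours((s>.5).astype(np.uint8),0,2); cv2.drawContours(im2,c,-1,(0,255,0),1)
u0=max(u-50,0);v0=max(v-60,0)
cv2.imwrite('pics/w10b.png',np.hstack([cv2.resize(q[v0:v0+120,u0:u0+100],(400,480)) for q in(im,im2)]))
```

```text
1 147570.0 [np.int64(564)]
(array([ 0.4047, -0.3683,  2.2554]), np.float64(0.9906660914421082)) (array([ 0.3648, -0.0977, -1.3712,  0.2046]), np.float64(0.249420166015625)) (array([ 0.3843, -0.1755,  0.2247, -0.0166]), np.float64(0.5272864103317261))
(array([ 0.3875, -0.182 ,  0.2637]), np.float64(0.12480515241622925)) (array([ 0.389 , -0.1876,  0.2496, -0.0165]), np.float64(0.08195328712463379)) (array([ 0.3873, -0.1823,  0.2639, -0.0002]), np.float64(0.11160188913345337))
```

View pics/w10b.png

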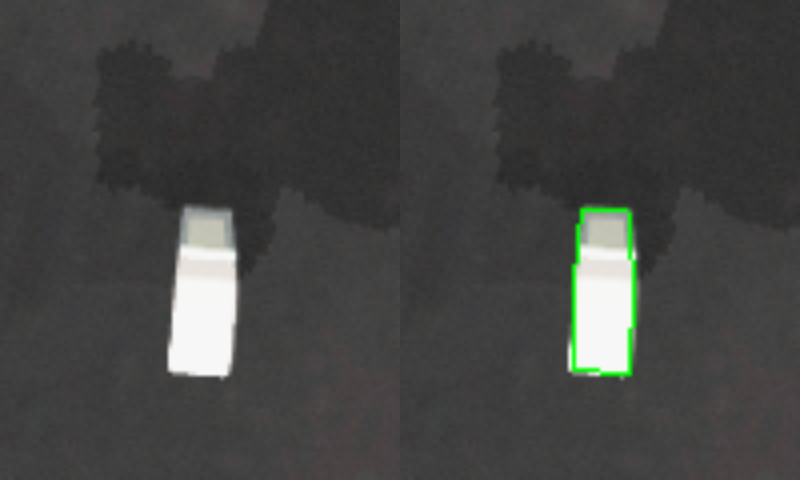

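The fit outlines the cell well: stopper at (600,330), glass foot at (605,215), yaw about 0.25.

```bash
python3 -c "
from h import *
plan([.3875,-.182,.073],1.82,6,n=3,pause=3)"
```

```text
tilt [ 0.0004 -0.0001 -1.    ] from [ 0.3892 -0.185   0.1516] 1.859
6 0.11 -0.02 2.62 0 0 0.013; 6 0.11 -0.03 2.62 0 0 0.013; 6 0.12 -0.03 2.62 0 0 0.013; 6 0 0 0 0 0 0; 6 0 0 0 0 0 0; 6 0 0 0 0 0 0
```

Emit:
move_arm:
  increments: "6 0.11 -0.02 2.62 0 0 0.013; 6 0.11 -0.03 2.62 0 0 0.013; 6 0.12 -0.03 2.62 0 0 0.013; 6 0 0 0 0 0 0; 6 0 0 0 0 0 0; 6 0 0 0 0 0 0"

```text
t: 27.48
tool_pos: [0.3882, -0.1831, 0.0742]
ee_rot: [1.928, 2.478, 0.0]
ft_force: [0.0, -0.1, 0.0]
opening: 0.0602
finger_force: 0.0
```

Emit:
move_arm:
  increments: "3 0 0 0 0 0 0; 2 0 0 0 0 0 0; 1.6 0 0 0 0 0 0; 1.2 0 0 0 0 0 0; 1 0 0 0 0 0 0; 1 0 0 0 0 0 0; 1 0 0 0 0 0 0"
  squeeze: 25

```text
t: 28.35
tool_pos: [0.3872, -0.1824, 0.0731]
ee_rot: [-1.929, -2.479, -0.0]
ft_force: [-0.6, 0.0, 3.4]
opening: 0.0121
finger_force: 25.6
```

```bash
python3 -c "
from h import *
plan([.3875,-.182,.2],1.82,1,n=4)
plan([.5724,.0713,.2],1.585,1,start=[.3875,-.182,.2,1.82],n=9,pause=1)"
```

```text
tilt [ 0.0003 -0.     -1.    ] from [ 0.3872 -0.1824  0.0731] 1.819
1 0.01 0.01 -3.17 0 0 -0; 1 0.01 0.01 -3.17 0 0 -0; 1 0 0.01 -3.18 0 0 -0; 1 0.01 0.01 -3.17 0 0 -0
tilt [ 0.0003 -0.     -1.    ] from [ 0.3875 -0.182   0.2   ] 1.82
1 2.22 2.69 -0 0 0 0.026; 1 2.29 2.62 -0 0 0 0.026; 1 2.36 2.57 -0 0 0 0.026; 1 2.42 2.5 -0 0 0 0.026; 1 2.49 2.44 -0 0 0 0.026; 1 2.55 2.38 -0 0 0 0.026; 1 2.61 2.3 -0 0 0 0.026; 1 2.67 2.24 -0 0 0 0.026; 1 2.73 2.17 -0 0 0 0.026; 1 0 0 0 0 0 0
```

Emit:
move_arm:
  increments: "1 0 0 -3.4 0 0 0; 1 0 0 -3.4 0 0 0; 1 0 0 -3.4 0 0 0; 1 0 0 -3.4 0 0 0"

```text
t: 28.85
tool_pos: [0.3867, -0.1822, 0.2095]
ee_rot: [-1.928, -2.479, 0.0]
ft_force: [0.9, -0.1, -0.1]
opening: 0.0121
finger_force: 25.1
```

Emit:
move_arm:
  increments: "1 2.22 2.69 0 0 0 0.026; 1 2.29 2.62 0 0 0 0.026; 1 2.36 2.57 0 0 0 0.026; 1 2.42 2.5 0 0 0 0.026; 1 2.49 2.44 0 0 0 0.026; 1 2.55 2.38 0 0 0 0.026; 1 2.61 2.3 0 0 0 0.026; 1 2.67 2.24 0 0 0 0.026; 1 2.73 2.17 0 0 0 0.026; 1 0 0 0 0 0 0"

```text
t: 30.1
tool_pos: [0.5731, 0.0723, 0.2082]
ee_rot: [-2.202, -2.24, -0.0]
ft_force: [-0.1, 0.5, 0.1]
opening: 0.0122
finger_force: 25.1
```

Emit:
move_arm:
  increments: "1 0 0 2.5 0 0 0; 1 0 0 2.3 0 0 0; 1 0 0 0 0 0 0; 1 0 0 0 0 0 0; 1 0 0 0 0 0 0"

```text
t: 30.72
tool_pos: [0.573, 0.0706, 0.1622]
ee_rot: [2.205, 2.236, 0.002]
ft_force: [-0.2, 0.9, 0.2]
opening: 0.0119
finger_force: 25.1
```

Run:
```python
from h import *
m,o,D=snap('w11',['cuvette','cell_holder'])
z=o['tool_pos'][2]-.0731
L=imaging.regions_of('wrist','cuvette'); print(z,[(r['uv'],r['pixels'].sum(),r['score']) for r in L])
if L: print('cell',fit([(m,L[0]['pixels'].astype(np.float32))],[b+[0,0,z] for b in PARTS['cuvette']],[.5724,.0713,.014]))
im=cv2.imread('pics/w11.png'); cv2.imwrite('pics/w11b.png',cv2.resize(im[120:310,160:350],(600,600),interpolation=cv2.INTER_CUBIC))
plan([.5724,.0713,.165],1.585,1,n=1)
```

```text
cuvette [([258.5, 205.2], 0.59)]
cell_holder [([258.4, 180.0], 0.76)]
[0.573  0.0706 0.1622] [2.2049 2.2363 0.0024] 30.725
0.08912831524949369 [([258.8, 229.6], np.int64(1556), 0.61)]
cell (array([0.5731, 0.0708, 0.0208]), np.float64(0.06567424535751343))
tilt [ 0.0003  0.001  -1.    ] from [0.5726 0.0708 0.1617] 1.585
1 0.05 -0.02 -0.33 0 0 0
```

View pics/w11b.png

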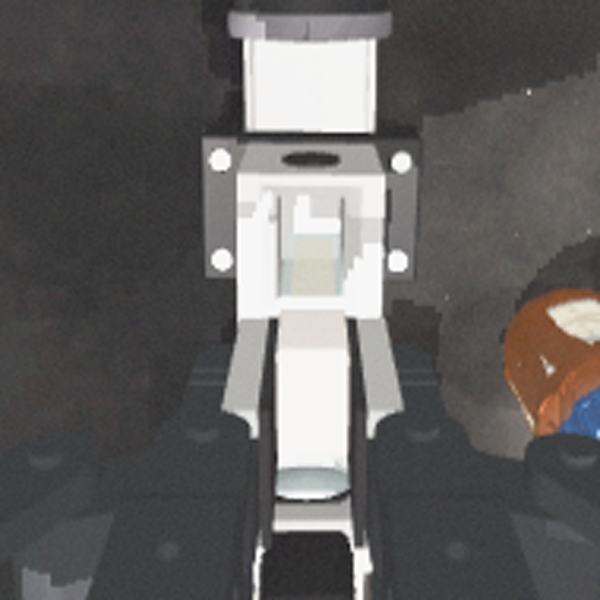

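The cell hangs upright right above the pocket: cell centre at column 312, block centre at 311.

Emit:
move_arm:
  increments: "1 0.05 -0.04 0.4 0 0 0; 1 0 0 0.7 0 0 0; 1 0 0 0.8 0 0 0; 1 0 0 0.8 0 0 0; 1 0 0 0 0 0 0"

```text
t: 31.55
tool_pos: [0.5708, 0.0713, 0.1327]
ee_rot: [-2.204, -2.236, 0.003]
ft_force: [0.5, -0.0, 0.1]
opening: 0.0115
finger_force: 25.1
```

Emit:
move_arm:
  increments: "1 0 0 0.7 0 0 0; 1 0 0 0.5 0 0 0; 1 0 0 0.4 0 0 0; 1 0 0 0.3 0 0 0; 1 0 0 0.15 0 0 0; 1 0 0 0 0 0 0"

```text
t: 32.3
tool_pos: [0.5719, 0.0713, 0.1151]
ee_rot: [-2.205, -2.237, -0.0]
ft_force: [-3.8, 0.1, 8.5]
opening: 0.0118
finger_force: 26.3
```

Emit:
move_arm:
  increments: "1 0 0 -0.25 0 0 0; 4 0 0 0 0 0 0; 4 0 0 0 0 0 0; 4 0 0 -0.5 0 0 0; 4 0 0 -4 0 0 0; 4 0 0 -5 0 0 0; 4 0 0 0 0 0 0; 4 0 0 0 0 0 0"

```text
t: 33.3
tool_pos: [0.5717, 0.0713, 0.211]
ee_rot: [-2.205, -2.237, -0.0]
ft_force: [0.1, 0.7, 0.4]
opening: 0.0399
finger_force: 0.0
```

Run:
```python
from h import *
m,o,D=snap('w12',['cuvette','cell_holder','detector'])
for th,dz,p0 in(('cuvette',.042,[.5724,.0713,.014]),('cell_holder',.014,[.5724,.0713,.014])):
    L=imaging.regions_of('wrist',th); print(len(L))
    if L: print(th,fit([(m,L[0]['pixels'].astype(np.float32))],[b+[0,0,dz] for b in PARTS[th]][(1 if th=='x' else 0):],p0))
# hover for the detector
plan([.43,.12,.22],.75,8.5,n=8,pause=3)
print(o['q'])
```

```text
cuvette [([259.5, 174.6], 0.63), ([329.2, 212.9], 0.37)]
cell_holder [([259.0, 170.0], 0.66)]
detector [([91.2, 54.3], 0.74), ([97.0, 163.9], 0.55)]
[0.5717 0.0713 0.211 ] [-2.2052 -2.2372 -0.0004] 33.3
1
cuvette (array([ 0.5724,  0.0711, -0.0071]), np.float64(0.14230549335479736))
1
cell_holder (array([0.5725, 0.0709, 0.0065]), np.float64(0.23457610607147217))
tilt [ 0.0004 -0.0027 -1.    ] from [0.571  0.0713 0.2097] 1.585
8.5 0.63 -1.75 -0.13 0 0 0.104; 8.5 0.45 -1.81 -0.13 0 0 0.104; 8.5 0.26 -1.85 -0.13 0 0 0.104; 8.5 0.07 -1.86 -0.13 0 0 0.104; 8.5 -0.13 -1.86 -0.13 0 0 0.104; 8.5 -0.32 -1.84 -0.12 0 0 0.104; 8.5 -0.51 -1.79 -0.13 0 0 0.104; 8.5 -0.7 -1.73 -0.13 0 0 0.104; 8.5 0 0 0 0 0 0; 8.5 0 0 0 0 0 0; 8.5 0 0 0 0 0 0
[ 0.0117  0.2181 -0.1992  1.1534  0.0004  1.5681]
```

Run:
```python
from h import *
plan([.40,.205,.2],-2.39,8.5,n=15,pause=4)
```

```text
tilt [ 0.0004 -0.0027 -1.    ] from [0.571  0.0713 0.2097] 1.585
8.5 0.91 -1.13 0.06 0 0 -0.154; 8.5 1.07 -0.97 0.07 0 0 -0.154; 8.5 1.2 -0.8 0.06 0 0 -0.154; 8.5 1.32 -0.6 0.07 0 0 -0.154; 8.5 1.39 -0.4 0.06 0 0 -0.154; 8.5 1.44 -0.18 0.07 0 0 -0.154; 8.5 1.44 0.05 0.06 0 0 -0.154; 8.5 1.43 0.27 0.07 0 0 -0.154; 8.5 1.36 0.48 0.06 0 0 -0.154; 8.5 1.28 0.68 0.06 0 0 -0.154; 8.5 1.15 0.88 0.07 0 0 -0.154; 8.5 1.01 1.04 0.06 0 0 -0.154; 8.5 0.83 1.18 0.07 0 0 -0.154; 8.5 0.65 1.29 0.06 0 0 -0.154; 8.5 0.44 1.38 0.07 0 0 -0.154; 8.5 0 0 0 0 0 0; 8.5 0 0 0 0 0 0; 8.5 0 0 0 0 0 0; 8.5 0 0 0 0 0 0
```

Emit:
move_arm:
  increments: "8.5 0.91 -1.13 0.06 0 0 -0.154; 8.5 1.07 -0.97 0.07 0 0 -0.154; 8.5 1.2 -0.8 0.06 0 0 -0.154; 8.5 1.32 -0.6 0.07 0 0 -0.154; 8.5 1.39 -0.4 0.06 0 0 -0.154; 8.5 1.44 -0.18 0.07 0 0 -0.154; 8.5 1.44 0.05 0.06 0 0 -0.154; 8.5 1.43 0.27 0.07 0 0 -0.154; 8.5 1.36 0.48 0.06 0 0 -0.154; 8.5 1.28 0.68 0.06 0 0 -0.154"

```text
t: 34.85
tool_pos: [0.457, 0.1606, 0.204]
ee_rot: [-0.018, -3.14, -0.0]
ft_force: [0.5, -0.2, -0.0]
opening: 0.0854
finger_force: 0.0
```

Emit:
move_arm:
  increments: "8.5 1.15 0.88 0.07 0 0 -0.154; 8.5 1.01 1.04 0.06 0 0 -0.154; 8.5 0.83 1.18 0.07 0 0 -0.154; 8.5 0.65 1.29 0.06 0 0 -0.154; 8.5 0.44 1.38 0.07 0 0 -0.154; 8.5 0 0 0 0 0 0; 8.5 0 0 0 0 0 0; 8.5 0 0 0 0 0 0"

```text
t: 35.85
tool_pos: [0.4012, 0.2048, 0.2014]
ee_rot: [-1.153, 2.922, 0.001]
ft_force: [0.7, 0.2, 0.2]
opening: 0.0851
finger_force: 0.0
```

Run:
```python
from h import *
m,o,D=snap('w13',['detector'])
m4,_,_=pickle.load(open('w4.pkl','rb')); V=pickle.load(open('V4.pkl','rb'))
k4=[p for p,uv,s in V['detector'] if abs(uv[0]-148.6)<1][0].astype(np.float32)
L=imaging.regions_of('wrist','detector'); P=PARTS['detector']+[box(-33,-25,-5,5,55,65)][:0]
tgt=proj(m,[.384,.194,.05]); print(tgt,[(r['uv'],r['pixels'].sum(),round(r['score'],2)) for r in L])
L.sort(key=lambda r:np.hypot(*(np.array(r['uv'])-tgt)))
k=L[0]['pixels'].astype(np.float32)
a=fit([(m,k)],P,[.384,.194,.75]); print(a, fit([(m4,k4),(m,k)],P,[.384,.194,.75],True))
im=cv2.imread('pics/w13.png'); s=sil(m,P,a[0]); c,_=cv2.findContours((s>.5).astype(np.uint8),0,2); cv2.drawContours(im,c,-1,(0,255,0),1)
cv2.imwrite('pics/w13b.png',cv2.resize(im,(800,600),interpolation=cv2.INTER_CUBIC))
```

```text
detector [([359.2, 105.9], 0.89), ([261.2, 151.4], 0.6), ([486.9, 112.4], 0.58), ([190.7, 69.2], 0.56)]
[0.4012 0.2048 0.2014] [-1.1534  2.9222  0.0005] 35.85
[262.5417 161.277 ] [([383.1, 102.4], np.int64(4950), 0.84), ([489.9, 115.2], np.int64(2504), 0.78), ([262.7, 164.5], np.int64(3373), 0.74), ([176.2, 58.2], np.int64(5423), 0.73), ([1.7, 165.6], np.int64(156), 0.19)]
(array([0.3851, 0.1941, 0.7512]), np.float64(0.04568737745285034)) (array([0.3846, 0.1939, 0.7488, 0.0001]), np.float64(0.07097789645195007))
```

View pics/w13b.png

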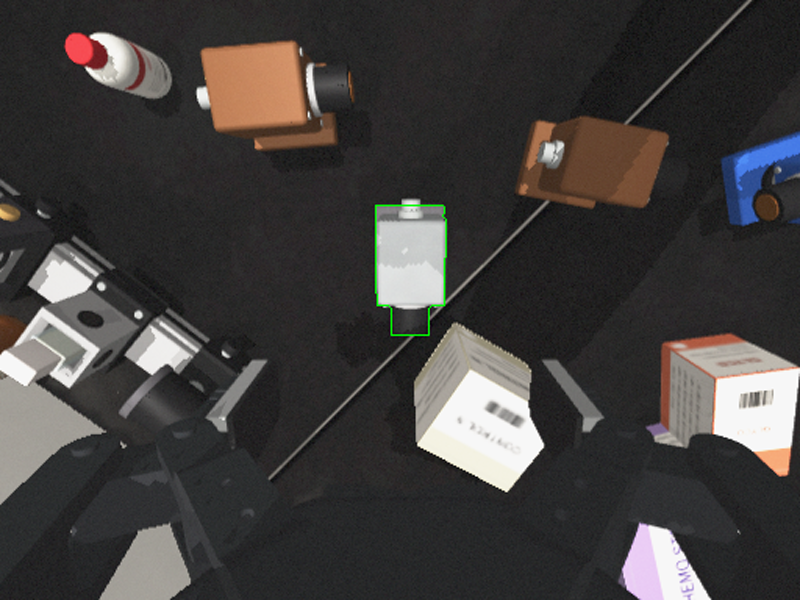

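Grey detector confirmed: the outline fits its box (410,260), with knob at top and snout below at (410,320). The carton sits beyond the snout, so I'll grip slightly towards the knob.

Run:
```python
from h import *
plan([.3792,.1886,.13],-2.3916,6.5,n=3,pause=2)
plan([.3792,.1886,.072],-2.3916,6.5,start=[.3792,.1886,.13,-2.3916],n=3,pause=3)
m13,_,_=pickle.load(open('w13.pkl','rb'));m4,_,_=pickle.load(open('w4.pkl','rb'))
f=lambda x,y:(x/1.5625,y/1.5625)
for a in[(455,325),(415,380),(530,370)]:
  for b in[(147,177),(170,258),(90,290),(53,178)]:
    X=tri([(m13,f(*a)),(m4,f(*b))]); e=np.linalg.norm(proj(m4,X)-f(*b)); print(a,b,X,round(e,1)) if e<3 else None
```

```text
tilt [-0.0001  0.0004 -1.    ] from [0.4011 0.2048 0.2014] -2.389
6.5 0.9 0.11 2.38 0 0 0.001; 6.5 0.9 0.1 2.38 0 0 0.001; 6.5 0.91 0.1 2.38 0 0 0.001; 6.5 0 0 0 0 0 0; 6.5 0 0 0 0 0 0
tilt [-0.0001  0.0004 -1.    ] from [0.3792 0.1886 0.13  ] -2.392
6.5 -0 0 1.93 0 0 -0; 6.5 -0 0 1.94 0 0 -0; 6.5 -0 0 1.93 0 0 -0; 6.5 0 0 0 0 0 0; 6.5 0 0 0 0 0 0; 6.5 0 0 0 0 0 0
(455, 325) (170, 258) [0.4072 0.2651 0.004 ] 0.9
(415, 380) (147, 177) [ 0.4663  0.2781 -0.0021] 0.4
(415, 380) (90, 290) [0.418  0.2278 0.1339] 0.4
```

Emit:
move_arm:
  increments: "6.5 0.9 0.11 2.38 0 0 0.001; 6.5 0.9 0.1 2.38 0 0 0.001; 6.5 0.91 0.1 2.38 0 0 0.001; 6.5 0 0 0 0 0 0; 6.5 0 0 1.93 0 0 0; 6.5 0 0 1.94 0 0 0; 6.5 0 0 1.93 0 0 0; 6.5 0 0 0 0 0 0; 6.5 0 0 0 0 0 0"

```text
t: 37.12
tool_pos: [0.3802, 0.1892, 0.0731]
ee_rot: [-1.151, 2.921, 0.0]
ft_force: [1.0, -0.8, -0.2]
opening: 0.0648
finger_force: 0.0
```

Emit:
move_arm:
  increments: "5 0 0 0 0 0 0; 4.4 0 0 0 0 0 0; 3.7 0 0 0 0 0 0; 3.7 0 0 0 0 0 0; 3.7 0 0 0 0 0 0; 3.7 0 0 0 0 0 0"
  squeeze: 80

```text
t: 37.88
tool_pos: [0.3795, 0.1891, 0.0728]
ee_rot: [-1.151, 2.922, 0.001]
ft_force: [-1.4, 0.4, 6.0]
opening: 0.0388
finger_force: 81.2
```

Run:
```python
from h import *
print(readout.observe()['tool_pos'])
plan([.4844,.0699,.17],-3.1278,3.7,start=[.3792,.1886,.17,-2.3916],n=7,pause=3)
```

```text
[0.3795 0.1891 0.0728]
tilt [-0.0015  0.0001 -1.    ] from [0.3792 0.1886 0.17  ] -2.392
3.7 0.06 -2.27 -0 0 0 0.105; 3.7 -0.18 -2.25 -0 0 0 0.105; 3.7 -0.42 -2.23 -0 0 0 0.105; 3.7 -0.65 -2.17 -0 0 0 0.105; 3.7 -0.87 -2.09 -0 0 0 0.105; 3.7 -1.09 -1.99 -0 0 0 0.105; 3.7 -1.29 -1.86 -0 0 0 0.105; 3.7 0 0 0 0 0 0; 3.7 0 0 0 0 0 0; 3.7 0 0 0 0 0 0
```

Emit:
move_arm:
  increments: "3.7 0 0 -3.3 0 0 0; 3.7 0 0 -3.3 0 0 0; 3.7 0 0 -3.3 0 0 0; 3.7 0 0 0 0 0 0"

```text
t: 38.38
tool_pos: [0.3806, 0.1892, 0.1728]
ee_rot: [-1.15, 2.918, 0.0]
ft_force: [0.4, -0.2, -2.9]
opening: 0.0392
finger_force: 81.7
```

Emit:
move_arm:
  increments: "3.7 0.06 -2.27 0 0 0 0.105; 3.7 -0.18 -2.25 0 0 0 0.105; 3.7 -0.42 -2.23 0 0 0 0.105; 3.7 -0.65 -2.17 0 0 0 0.105; 3.7 -0.87 -2.09 0 0 0 0.105; 3.7 -1.09 -1.99 0 0 0 0.105; 3.7 -1.29 -1.86 0 0 0 0.105; 3.7 0 0 0 0 0 0; 3.7 0 0 0 0 0 0; 3.7 0 0 0 0 0 0"

```text
t: 39.62
tool_pos: [0.4829, 0.0706, 0.17]
ee_rot: [0.027, -3.139, -0.001]
ft_force: [-0.2, -0.3, -3.2]
opening: 0.0391
finger_force: 81.8
```

Run:
```python
from h import *
m,o,D=snap('w14',['detector','cell_holder','cuvette'])
z=o['tool_pos'][2]-.0728
L=imaging.regions_of('wrist','detector'); t=proj(m,[.492,.07,z+.05]); L.sort(key=lambda r:np.hypot(*(np.array(r['uv'])-t)))
k=L[0]['pixels'].astype(np.float32); print(t,L[0]['uv'],k.sum())
print('det',fit([(m,k)],[b+[0,0,z] for b in PARTS['detector']],[.492,.07,.014]))
plan([.485,.07,.085],-3.1278,3.7,n=4,pause=3)
```

```text
detector [([262.8, 63.2], 0.74), ([259.2, 213.7], 0.71)]
cell_holder []
cuvette []
[0.4829 0.0706 0.17  ] [ 0.0266 -3.1392 -0.0009] 39.625
[257.3639 250.1482] [258.2, 247.8] 10535.0
det (array([0.4904, 0.0704, 0.0031]), np.float64(0.21119475364685059))
tilt [ 0.0001  0.0004 -1.    ] from [0.484  0.0704 0.171 ] -3.125
3.7 -0.03 -0.01 2.15 0 0 0.001; 3.7 -0.02 -0.01 2.15 0 0 0.001; 3.7 -0.03 -0.01 2.15 0 0 0.001; 3.7 -0.02 -0.02 2.15 0 0 0.001; 3.7 0 0 0 0 0 0; 3.7 0 0 0 0 0 0; 3.7 0 0 0 0 0 0
```

Emit:
move_arm:
  increments: "3.7 -0.03 -0.01 2.15 0 0 0.001; 3.7 -0.02 -0.01 2.15 0 0 0.001; 3.7 -0.03 -0.01 2.15 0 0 0.001; 3.7 -0.02 -0.02 2.15 0 0 0.001; 3.7 0 0 0 0 0 0; 3.7 0 0 0 0 0 0; 3.7 0 0 0 0 0 0"

```text
t: 40.75
tool_pos: [0.4863, 0.0697, 0.0861]
ee_rot: [-0.018, 3.139, 0.001]
ft_force: [0.7, 0.4, -3.0]
opening: 0.0391
finger_force: 81.6
```

Emit:
move_arm:
  increments: "3.7 0 0 0.5 0 0 0; 3.7 0 0 0.4 0 0 0; 3.7 0 0 0.3 0 0 0; 3.7 0 0 0.1 0 0 0; 3.7 0 0 0 0 0 0"

```text
t: 41.38
tool_pos: [0.4849, 0.0697, 0.0729]
ee_rot: [0.018, -3.141, -0.0]
ft_force: [-4.0, -0.1, 7.0]
opening: 0.0389
finger_force: 83.0
```

Emit:
move_arm:
  increments: "3.7 0 0 -0.15 0 0 0; 4.5 0 0 0 0 0 0; 6 0 0 0 0 0 0; 6 0 0 0 0 0 0; 6 0 0 -3 0 0 0; 6 0 0 -5 0 0 0; 6 2 0 -5 0 0 0; 6 3 0 -1 0 0 0; 6 0 0 0 0 0 0; 6 0 0 0 0 0 0"

```text
t: 42.62
tool_pos: [0.4354, 0.069, 0.2132]
ee_rot: [-0.018, 3.141, 0.001]
ft_force: [-0.2, -0.4, -0.1]
opening: 0.0601
finger_force: 0.0
```

Run:
```python
from h import *
m,o,D=snap('w15',['detector','cell_holder','cuvette','small_bottle'])
for th,dz,p0 in(('detector',0,[.492,.07,.014]),('cell_holder',.014,[.5724,.0713,.014]),('cuvette',.042,[.5724,.0713,.014])):
    L=imaging.regions_of('wrist',th); t=proj(m,[p0[0],p0[1],dz+.05]); L.sort(key=lambda r:np.hypot(*(np.array(r['uv'])-t)))
    if L:
        k=L[0]['pixels'].astype(np.float32); print(th,t,L[0]['uv'],k.sum(),fit([(m,k)],[b+[0,0,dz] for b in PARTS[th]],p0))
print('small',onz(m,D['small_bottle'][0][0],0) if D['small_bottle'] else '')
```

```text
detector [([261.1, 213.1], 0.92), ([412.2, 20.8], 0.71), ([261.7, 114.9], 0.63), ([203.3, 266.6], 0.17)]
cell_holder [([197.3, 278.1], 0.67), ([259.4, 273.7], 0.59)]
cuvette [([259.9, 283.9], 0.87)]
small_bottle [([193.5, 157.5], 0.78)]
[0.4354 0.069  0.2132] [-0.0182  3.1414  0.0006] 42.625
detector [258.858 226.38 ] [258.9, 228.5] 3075.0 (array([0.4938, 0.0697, 0.0211]), np.float64(0.04017031192779541))
cell_holder [259.0782 295.4693] [262.2, 287.1] 1159.0 (array([0.5713, 0.072 , 0.0124]), np.float64(0.5328559875488281))
cuvette [259.1271 312.8234] [259.4, 303.4] 393.0 (array([0.5688, 0.0724, 0.0427]), np.float64(0.6115970611572266))
small [ 0.4232 -0.0115  0.    ]
```

```bash
python3 -c "
from h import *
print(workorder.job_done())"
```

```text
the job is handed in; nothing more can be done
None
```

The job is handed in at about 43 s: lens pressed home, holder seated midway between mount and trap, cell down in its pocket, detector facing it with its snout about 14–15 mm short, and I never touched the bottles.

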